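Turn the reference tile face down into its case and shut the cover

ROBOT

A 6-joint arm with a two-finger parallel gripper is mounted at the origin on a cart in front of the work surface, level with it; the furniture and walls round the work are solid. World frame = base frame: x ahead of the robot, y to its left, z up, the work surface at z = 0. Lengths are in m, angles in degrees, forces in N, time in s.
With the tool pointing down it reaches from about 0.275 to 0.725 m from the base axis. Payload 5.6 kg.
Tool frame: the origin (TCP) lies at the very end of the fingers, on their centre line; the grasp point (between the pads) lies 19 mm behind it; z points along the fingers, y is the direction in which the jaws open and shut (so a half turn about z gives the same grasp; the last joint's range is limited). The gripper opens to 85 mm and grips with 20 to 120 N. Pads are 22 mm wide; open, the fingers measure 114 mm over their backs; the gripper's body (76 mm by 85 mm) begins 54 mm behind the grasp point. The pads swing forward as they close: fully open they stand 13 mm farther back than shut.
Start: joints at [-46.891, 14.616, 6.199, 0, -81.583, -16.306], TCP at [0.248, -0.491, 0.231] pointing down, gripper open.
Joint ranges: [-168.99, 168.99], [-69.2, 112.95], [-62.41, 85.93], [-164.36, 98.24], [-168.68, -3.75], [-174.98, 174.98]. Speed limits (degrees/s): [147.25, 147.25, 180, 180, 180, 180].

INTERFACE

Orientations are given as [roll, pitch, yaw] about the fixed x, y, z axes, in that order (R = Rz(yaw) Ry(pitch) Rx(roll)).
In Python, from plant import ctrl, eyes, ticket gives the robot as it stands. The module is installed in compiled form; this text tells all that it offers.
- The arm moves only by the tool send_rows, never from a script. Its arguments are lists of equal length, an entry for each row: "turn": the turn, a rotation vector about the tool's x, y, z in degrees, a list of three; "translation": the shift along the tool's x, y, z in mm, a list of three; "claw": the gripper command: -1 is shut, 1 is fully open, values between are in proportion. A call has 1 to 5 rows; each row shifts and turns the pose as measured when the row begins, along the tool's axes as they then stand; what a row does not reach is not made up. A row lasts 1/12 s, in which the tool goes at most 41.7 mm and 7.16 degrees, less where a joint would pass 70% of its speed; a pose out of reach is approached as far as the arm can. A call with a gripper value outside its range is refused whole. The fingers move at their own pace and stop on an object; "force" is the grip in N (left out, the last holds). Time passes only in rows, so rows that do not move let the fingers close. It gives the time, the measured TCP pose, the force and the opening at its end, in the units of the state.
- ctrl.get_state(): the state, without advancing time (a new reading comes with each control period).
- eyes.get_image(name): name is "side" or "top"; returns the picture (384x512x3 uint8, red, green, blue); there is no depth.
- eyes.camera_params(name): a dict with "fx", "fy", "cx", "cy" (pixels), "extrinsics" (4x4, takes a point from camera to world coordinates). Camera axes: x right, y down, z forward; pixel columns grow to the right and rows downward; lengths in m; the calibration is good to about 2 mm. A picture is of the moment at which its call begins. camera_params takes no time and is no camera call.
- ticket.job_done(): hands the job in, once; it reports no verdict.
The state is a dict: "time_s": time; "joint_positions": joint angles; "joint_vel": joint speeds; "tau": joint torques, N m; "tool_pos": TCP position; "ee_rot": TCP orientation; "contact_force": force on the tool from outside, world axes, zero at the start; "moment": the same for the moment, N m; "opening": finger opening in m.
Only numpy, scipy, OpenCV 4.12 (cv2) and the standard library are available. Lean on these libraries where they do the work, as an engineer would, in place of code of your own. Each camera call takes 0.05 s, during which the arm holds its last target.

TASK

Put the white reference tile away without touching it with the gripper: take the lifter, slide its blade under the free edge of the tile on the loading step and tip the tile over the step, so that it lies flat, white face down, wholly on the blue felt of its case. Then stand the lifter upright on its black mat again and push the case's cover gently down until it is fully shut. Leave the dish, the tin, the small brush and the grooving tool alone.

Things in the scene. Friction and masses are not known exactly. Their poses are not given: they have to be found in the camera images.
- tile: flat square tile 60 x 60 x 6 mm, 55 g, white on its +z face, black below; origin at its centre. A blade reaching under its middle lifts it off flat; one 10 to 20 mm under the edge tips it. It starts white face up on the loading step, underside 12 mm above the table, squared to the case within 0.05 rad, its +y edge 1 to 5 mm short of the riser, its -y edge overhanging the rails
- tile_case: fixed grey steel case 92 x 148 x 26 mm; origin on the table below the riser between loading step and felt well; +z up; +y runs from the step to the well. The cheeks and walls on both sides stand 72 mm apart (inner faces at x = -36 and 36 mm); cheeks beside the step 18 mm above the table, walls of the well 26 mm
- groove_mouth (a point): -y end of the loading step (case y = -60 mm), mid-width, 8 mm above the table. Two rails, tops 12 mm above the table, carry the tile's sides; between them a groove 44 mm wide (case x -22 to 22 mm), floor 4 mm above the table, open at this end for the lifter's blade
- step_edge (a point): foot of the riser, mid-width, 12 mm above the table. The riser (along the case's x, 3 mm high) stops the tile's +y edge: a blade raised below the tile pushes it against the riser and it turns about this line. Past upright it falls onto the felt by itself, but may lie some mm short, partly over the step, and is then pushed in by its -y edge
- felt_middle (a point): centre of the blue felt of the well, case y = 40 mm, 15 mm above the table. Felt from case y = 0 (riser) to 80 mm, where the end wall stands
- cover_hinge (a point): middle of the cover's hinge axis, which runs along the case's x; 88.5 mm along the case's +y from its origin and 26 mm above the table
- cover (a joint): angle of the cover: 0 = shut (level, reaching from the hinge 88 mm along the case's -y, over the well), 1.57 = upright, at most 1.9 (leaning away from the well). The cover is a plate 84 mm wide, 6 mm thick (from the hinge axis to 6 mm on its outer side), 350 g, on a stiff friction hinge: it stays at any angle and takes about 3 to 5 N at 60 mm from the hinge to push shut
- cover_edge (a point): middle of the cover's free edge, 88 mm from the hinge
- lifter: hand lifter, 220 g, standing upright on its mat; origin under its heel block (36 x 34 x 12 mm); +z up along the handle; +y along the blade: steel, 24 mm wide, 2.5 mm thick, flush with the underside of the heel, its front edge 90 mm from the handle's axis and 73 mm ahead of the heel. Orange handle 16 x 16 mm, 12 to 95 mm above the underside, on the origin's axis
- lifter_grip (a point): point on the axis of the lifter's handle, 75 mm above the lifter's underside and 20 mm below the handle's top: good place to grasp
- lifter_tip (a point): middle of the blade's front edge, 90 mm ahead of the handle's axis
- mat: fixed black rubber mat 110 x 160 x 3 mm, long side along its y; origin under its centre, on the table. The lifter's handle must end within 60 mm of its centre
- dish: loose round steel dish, 117 mm wide, 17 mm high, beyond the case: leave alone
- white_tin: loose white tin, 57 mm wide, 38 mm high, beyond the case: leave alone
- small_brush: loose flat brush with wooden handle, 160 x 32 x 11 mm, lying to the left of the case: leave alone
- groover: loose brass grooving tool, 111 x 11 x 21 mm, lying beyond the case to the left: leave alone
Things that resemble listed ones, but are neither listed nor needed, are in the scene too. Of the things that look like the tile, the larger one is meant.

How it is judged (in metres and radians):
On the way, in this order (a step that is already met when the one before it is completed fails the run):
1. the lifter tips the tile up on edge (angle between tile's own z axis and vertical above 0.7 rad and contact force between lifter and tile above 0.01 N).
2. the tile lies flat, white face down, wholly on the felt (angle between tile's own z axis and vertical above 3.02 rad and y of tile in the frame of tile_case between 0.028 and 0.056 m and z of tile in the frame of tile_case below 0.0205 m), for 0.2 s.
3. the cover is shut (value of joint cover below 0.06 rad), for 0.2 s.
At the end, for the whole second after the job is handed in: The tile lies still on the felt, white face down (0.12 rad), its centre 28 to 56 mm past the riser line; the cover is shut (below 0.06 rad); the lifter stands still, released and upright (0.08 rad) on the mat, its handle within 60 mm of the mat's centre (all of step 2 and angle between lifter's own z axis and vertical below 0.08 rad and horizontal distance between lifter_grip and mat below 0.06 m and height (world z) of lifter_grip below 0.083 m and linear speed of each of lifter, tile below 0.02 m/s and value of joint cover below 0.06 rad); the robot touches nothing.
It fails at once if the gripper or arm touches the tile (contact force between any of the fingers, the arm and tile above 0.3 N).
It fails at once if the cover slams: swings faster than 2.5 rad/s in the last 0.5 rad before it shuts (velocity of joint cover below -2.5 rad/s and value of joint cover below 0.5 rad).
It fails at once if the dish, tin, small brush or grooving tool is moved by more than 20 mm (distance of any of dish, white_tin, small_brush, groover from where it was at the start of the episode above 0.02 m).
It also fails if it takes over 61 s, if anything falls off the work surface, if the arm or the gripper's body presses on something with over 40 N, if the wrist force passes 120 N, or if a joint passes its speed limit or range.

## Working session

There is one attempt and no reset: what is moved stays moved. The work goes in short steps, Python scripts to look and compute and a tool call to move; the robot and the scene stay as the last step left them, time stands still between calls to the robot, and variables do not carry over. Pictures are saved under pics/ and viewed, and the job is handed in when it is done.

Besides the shell and the picture viewer there is one more tool, called after ">>>" as name(argument=value, ...) on one line, values as JSON. send_rows: Moves the arm, as the interface text tells. Its arguments: {"type":"object","properties":{"turn":{"type":"array"},"translation":{"type":"array"},"claw":{"type":"array"},"force":{"type":"number"}},"required":["turn","translation","claw"]}

```bash
mkdir -p pics; cat > h.py <<'E'
import numpy as np, cv2
from plant import ctrl, eyes, ticket
def snap(name,fn):
    im=eyes.get_image(name); cv2.imwrite('pics/'+fn,im[:,:,::-1]); return im
def proj(name,P):
    c=eyes.camera_params(name);T=np.array(c['extrinsics']);P=np.atleast_2d(P)
    q=(P-T[:3,3])@T[:3,:3]
    return np.c_[c['fx']*q[:,0]/q[:,2]+c['cx'],c['fy']*q[:,1]/q[:,2]+c['cy']]
def ray(name,uv,z):
    c=eyes.camera_params(name);T=np.array(c['extrinsics'])
    d=T[:3,:3]@np.array([(uv[0]-c['cx'])/c['fx'],(uv[1]-c['cy'])/c['fy'],1.])
    o=T[:3,3]; return o+d*(z-o[2])/d[2]
E
python3 - <<'E'
from h import *
np.set_printoptions(precision=4,suppress=True)
for n in('top','side'):
    snap(n,n+'0.png'); c=eyes.camera_params(n); print(n,c['fx'],c['fy'],c['cx'],c['cy']); print(np.array(c['extrinsics']))
print(ctrl.get_state())
E
```

```text
top 390.8851987358391 390.8851987358391 260.7948485280933 190.1111579831799
[[-0.0195 -0.9889  0.1471  0.3857]
 [-0.9997  0.0219  0.0146 -0.0496]
 [-0.0177 -0.1468 -0.989   1.1384]
 [ 0.      0.      0.      1.    ]]
side 348.70255487793503 348.70255487793503 255.71328853480608 186.50422178324206
[[-0.9763 -0.1396  0.1655  0.3723]
 [-0.2165  0.6313 -0.7447  0.7208]
 [-0.0005 -0.7629 -0.6465  0.7372]
 [ 0.      0.      0.      1.    ]]
{'time_s': 0.1, 'joint_positions': array([-46.8905,  14.6502,   6.1394,  -0.0242, -81.5841, -16.308 ]), 'joint_vel': array([ 0.0424, -0.1533,  0.2006,  0.0045,  0.0895, -0.0696]), 'tau': array([ -0.0042, -38.7603,  23.8472,   5.378 ,  -0.0038,  -0.    ]), 'tool_pos': array([ 0.2479, -0.4905,  0.2305]), 'ee_rot': array([ 179.9022,   -0.0036, -153.2021]), 'contact_force': array([-0.0264,  0.2861, -0.2905]), 'moment': array([ 0.0275, -0.0408, -0.0246]), 'opening': 0.08525494239792253}
```

View pics/top0.png

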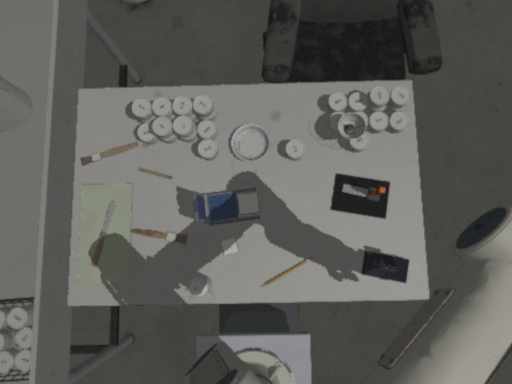

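View pics/side0.png

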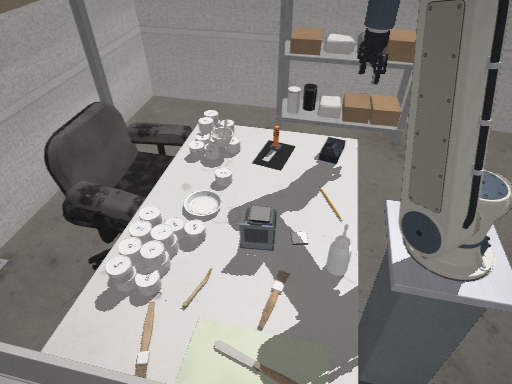

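```bash
python3 - <<'E'
import cv2
t=cv2.imread('pics/top0.png');s=cv2.imread('pics/side0.png')
cv2.imwrite('pics/c1.png',cv2.resize(t[175:260,180:280],None,fx=7,fy=7,interpolation=cv2.INTER_CUBIC))
cv2.imwrite('pics/c2.png',cv2.resize(t[165:225,325:400],None,fx=9,fy=9,interpolation=cv2.INTER_CUBIC))
cv2.imwrite('pics/c3.png',cv2.resize(s[195:260,225:325],None,fx=8,fy=8,interpolation=cv2.INTER_CUBIC))
cv2.imwrite('pics/c4.png',cv2.resize(s[115:175,245:320],None,fx=9,fy=9,interpolation=cv2.INTER_CUBIC))
E
```

```text
(no output)
```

View pics/c1.png

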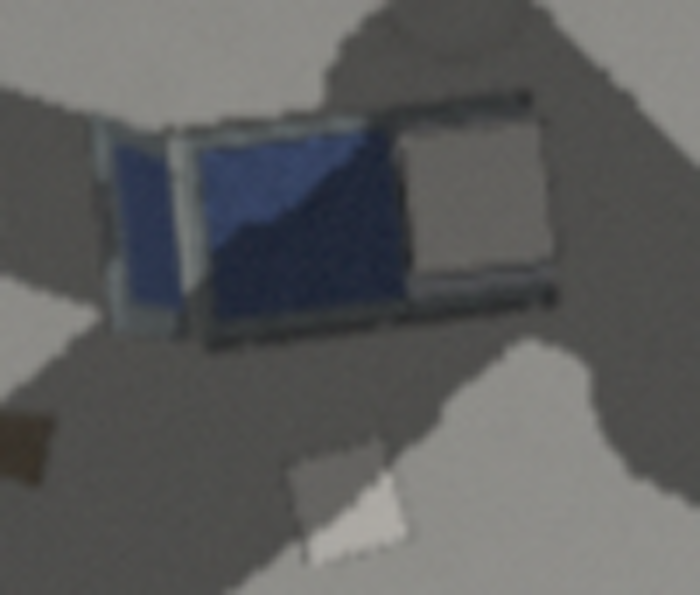

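View pics/c2.png

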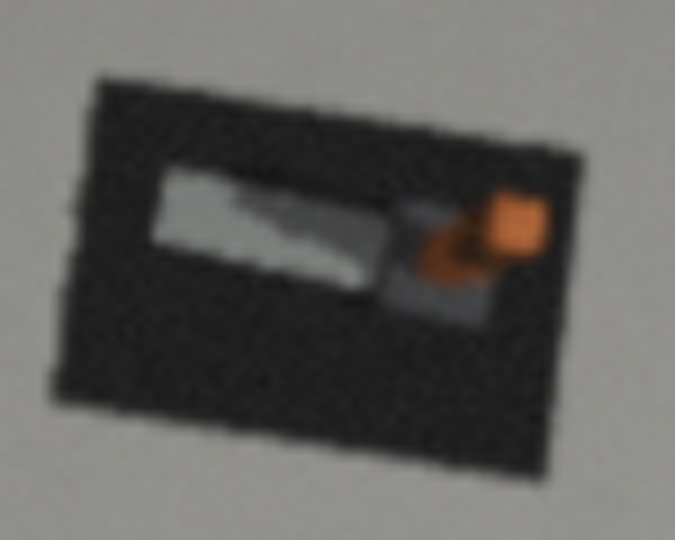

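View pics/c3.png

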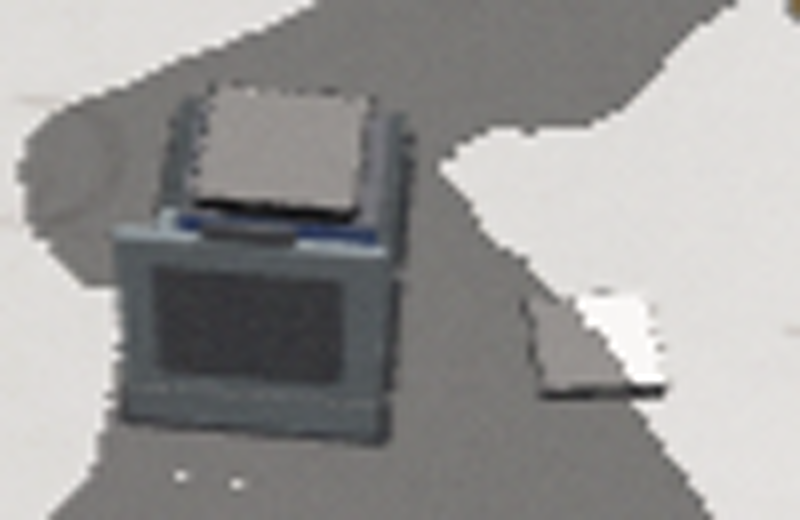

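View pics/c4.png

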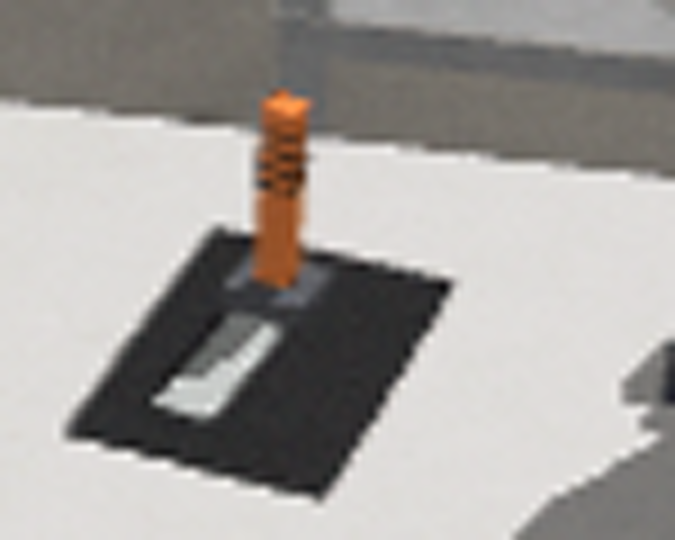

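```bash
cat > fit.py <<'E'
from h import *
from scipy.optimize import least_squares
np.set_printoptions(precision=4,suppress=True)
def un(uv,f,o): return (np.array(uv,float)+.5)/f-.5+np.array(o)
def R(a): return np.array([[np.cos(a),-np.sin(a),0],[np.sin(a),np.cos(a),0],[0,0,1]])
def cov(a,x,r,t): # r along cover, t outward normal
    d=np.array([0,-np.cos(a),np.sin(a)]); n=np.array([0,np.sin(a),np.cos(a)])
    return np.array([x,.0885,.026])+d*r+n*t
obs=[('top',(530,97),(46,-60,18)),('top',(556,302),(-46,-60,18)),('top',(210,347),(-46,88,26)),('top',(203,148),(36,80,26)),
('side',(122,425),(46,88,0)),('side',(385,443),(-46,88,0)),('side',(165,232),(46,0,20)) ][:6]
cobs=[('top',(95,118),(42,88,0)),('top',(118,338),(-42,88,0)),('side',(112,232),(42,88,3)),('side',(392,262),(-42,88,3))]
def res(p):
    r=[]
    for c,uv,P in obs:
        w=R(p[2])@(np.array(P)/1e3)+[p[0],p[1],0]
        o=un(uv,7,(180,175)) if c=='top' else un(uv,8,(225,195))
        r.append(proj(c,w)[0]-o)
    for c,uv,P in cobs:
        w=R(p[2])@cov(p[3],*(np.array(P)/1e3))+[p[0],p[1],0]
        o=un(uv,7,(180,175)) if c=='top' else un(uv,8,(225,195))
        r.append(proj(c,w)[0]-o)
    return np.array(r).ravel()
s=least_squares(res,[.37,.02,.1,1.7],loss='soft_l1'); print(s.x); print(res(s.x).reshape(-1,2))
# tile
px,py,a,_=s.x
tu=[(405,137),(543,121),(553,262),(413,275)]
tp=np.array([ray('top',un(u,7,(180,175)),.018) for u in tu]); print('tile top',tp.mean(0),np.linalg.norm(np.diff(tp,axis=0),axis=1))
loc=(tp-[px,py,0])@R(a); print(loc)
ts=[(212,88),(370,97),(357,207),(195,198)]
q=np.array([ray('side',un(u,8,(225,195)),.018) for u in ts]); print('tile side',q.mean(0),np.linalg.norm(np.diff(q,axis=0),axis=1));print((q-[px,py,0])@R(a))
# mat
m=np.array([ray('top',un(u,9,(325,165)),.003) for u in [(97,78),(582,153),(547,480),(52,403)]]); print('mat top',m.mean(0),m)
m=np.array([ray('side',un(u,9,(245,115)),.003) for u in [(215,230),(453,283),(322,498),(68,436)]]); print('mat side',m.mean(0))
print('handle top(top)',ray('top',un((519,224),9,(325,165)),.098),'side',ray('side',un((287,103),9,(245,115)),.098))
b=np.array([ray('top',un(u,9,(325,165)),.0055) for u in [(163,166),(152,243),(365,288),(388,212)]]);print('blade',b, b[:2].mean(0))
b=np.array([ray('side',un(u,9,(245,115)),.0055) for u in [(152,402),(210,418),(283,328),(235,312)]]);print('blade side',b, b[:2].mean(0))
E
python3 fit.py
```

```text
[0.5105 0.0363 0.1045 1.7665]
[[ 0.4429 -1.6879]
 [ 0.6337  0.4656]
 [-1.5705  0.3194]
 [-0.7661  0.0743]
 [ 0.4065 -0.6945]
 [ 1.3607  0.0663]
 [-0.04   -0.9481]
 [-0.1946 -1.0344]
 [ 0.7084  0.4967]
 [-0.2376 -0.4185]]
tile top [0.5157 0.0048 0.018 ] [0.0575 0.0587 0.0578]
[[ 0.0312 -0.0048  0.018 ]
 [ 0.0306 -0.0622  0.018 ]
 [-0.028  -0.0592  0.018 ]
 [-0.0261 -0.0014  0.018 ]]
tile side [0.5183 0.0062 0.018 ] [0.0592 0.0573 0.0582]
[[ 0.0344 -0.0586  0.018 ]
 [-0.0248 -0.0604  0.018 ]
 [-0.0247 -0.0031  0.018 ]
 [ 0.0334 -0.001   0.018 ]]
mat top [ 0.5326 -0.322   0.003 ] [[ 0.6    -0.2534  0.003 ]
 [ 0.5715 -0.4095  0.003 ]
 [ 0.4654 -0.3911  0.003 ]
 [ 0.4936 -0.2338  0.003 ]]
mat side [ 0.5341 -0.3179  0.003 ]
handle top(top) [ 0.535  -0.3593  0.098 ] side [ 0.536  -0.3572  0.098 ]
blade [[ 0.5699 -0.2729  0.0055]
 [ 0.5447 -0.2681  0.0055]
 [ 0.5285 -0.336   0.0055]
 [ 0.5532 -0.3449  0.0055]] [ 0.5573 -0.2705  0.0055]
blade side [[ 0.5723 -0.2738  0.0055]
 [ 0.5477 -0.2682  0.0055]
 [ 0.5304 -0.336   0.0055]
 [ 0.5517 -0.3431  0.0055]] [ 0.56   -0.271   0.0055]
```

```bash
cat > plan.py <<'E'
from h import *
from scipy.spatial.transform import Rotation as Ro
np.set_printoptions(precision=2,suppress=True)
def plan(tgt,rpy,n,quiet=False):
    s=ctrl.get_state(); p=np.array(s['tool_pos']); r=Ro.from_euler('xyz',s['ee_rot'],degrees=True)
    g=Ro.from_euler('xyz',rpy,degrees=True); rv=(r.inv()*g).as_rotvec(degrees=True)
    print('t',s['time_s'],'pos',p*1e3,'rot',s['ee_rot'],'F',s['contact_force'],'open',s['opening'])
    print('total tool rotvec',rv,'world d mm',(np.array(tgt)-p)*1e3)
    step=(np.array(tgt)-p)*1e3/n
    for k in range(n):
        rk=r*Ro.from_rotvec(rv*k/n,degrees=True)
        print(k,(rv/n).round(2).tolist(),rk.inv().apply(step).round(1).tolist())
E
python3 -c "
from plan import *
plan([.5355,-.358,.150],[180,0,165.3],9)"
```

```text
t 0.1 pos [ 247.86 -490.49  230.49] rot [ 179.9   -0.  -153.2] F [-0.03  0.29 -0.29] open 0.08525494239792253
total tool rotvec [ 0.09 -0.04 41.5 ] world d mm [287.64 132.49 -80.49]
0 [0.01, -0.0, 4.61] [-35.2, -1.3, 8.9]
1 [0.01, -0.0, 4.61] [-35.2, 1.5, 8.9]
2 [0.01, -0.0, 4.61] [-34.9, 4.4, 8.9]
3 [0.01, -0.0, 4.61] [-34.4, 7.2, 8.9]
4 [0.01, -0.0, 4.61] [-33.8, 9.9, 8.9]
5 [0.01, -0.0, 4.61] [-32.9, 12.6, 8.9]
6 [0.01, -0.0, 4.61] [-31.7, 15.2, 8.9]
7 [0.01, -0.0, 4.61] [-30.4, 17.7, 8.9]
8 [0.01, -0.0, 4.61] [-28.9, 20.1, 8.9]
```

>>> send_rows(turn=[[0,0,4.6],[0,0,4.6],[0,0,4.6],[0,0,4.6],[0,0,4.6]], translation=[[-35,-1,6],[-35,1.5,6],[-35,4.5,6],[-34.5,7,6],[-34,10,6]], claw=[1,1,1,1,1], force=60)

```text
time_s: 0.52
tool_pos: [0.4075, -0.4178, 0.1994]
ee_rot: [179.9, -0.1, -177.7]
contact_force: [0.3, -0.2, -0.2]
opening: 0.0856
```

```bash
python3 -c "
from plan import *
plan([.5355,-.358,.150],[180,0,165.3],5)"
```

```text
t 0.5167 pos [ 407.53 -417.77  199.42] rot [ 179.94   -0.14 -177.69] F [ 0.32 -0.2  -0.21] open 0.08564629493841841
total tool rotvec [ 0.04 -0.15 17.01] world d mm [127.97  59.77 -49.42]
0 [0.01, -0.03, 3.4] [-26.1, 10.9, 9.8]
1 [0.01, -0.03, 3.4] [-25.4, 12.4, 9.8]
2 [0.01, -0.03, 3.4] [-24.6, 13.9, 9.9]
3 [0.01, -0.03, 3.4] [-23.7, 15.4, 9.9]
4 [0.01, -0.03, 3.4] [-22.8, 16.7, 9.9]
```

>>> send_rows(turn=[[0,0,3.4],[0,0,3.4],[0,0,3.4],[0,0,3.4],[0,0,3.4]], translation=[[-26,11,10],[-25.5,12.5,10],[-24.5,14,10],[-23.5,15.5,10],[-23,17,10]], claw=[1,1,1,1,1])

```text
time_s: 0.93
tool_pos: [0.5426, -0.3526, 0.1452]
ee_rot: [179.9, -0.3, 164.4]
contact_force: [-0.1, -0.9, 0.4]
opening: 0.0853
```

```bash
python3 -c "
from plan import *
plan([.5355,-.358,.110],[180,0,165.3],2)
t=snap('top','top1.png');s=snap('side','side1.png')
a=cv2.resize(t[165:225,325:400],None,fx=7,fy=7,interpolation=3)
b=cv2.resize(s[95:175,245:320],None,fx=7,fy=7,interpolation=3)
cv2.imwrite('pics/a1.png',a[:,:,::-1]);cv2.imwrite('pics/b1.png',b[:,:,::-1])
"
```

```text
t 0.9333 pos [ 542.62 -352.57  145.21] rot [179.92  -0.29 164.44] F [-0.1  -0.89  0.44] open 0.08530944970459539
total tool rotvec [ 0.09 -0.29 -0.86] world d mm [ -7.12  -5.43 -35.21]
0 [0.04, -0.15, -0.43] [2.6, -3.6, 17.6]
1 [0.04, -0.15, -0.43] [2.7, -3.6, 17.6]
```

View pics/a1.png

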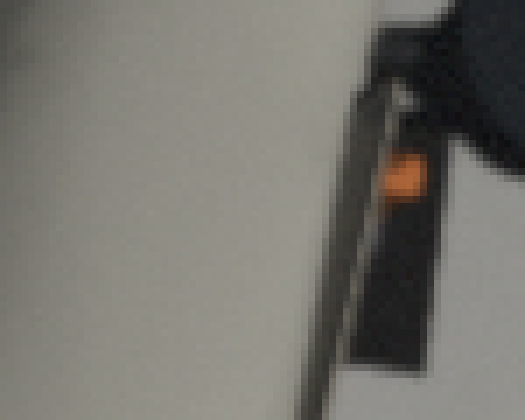

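View pics/b1.png

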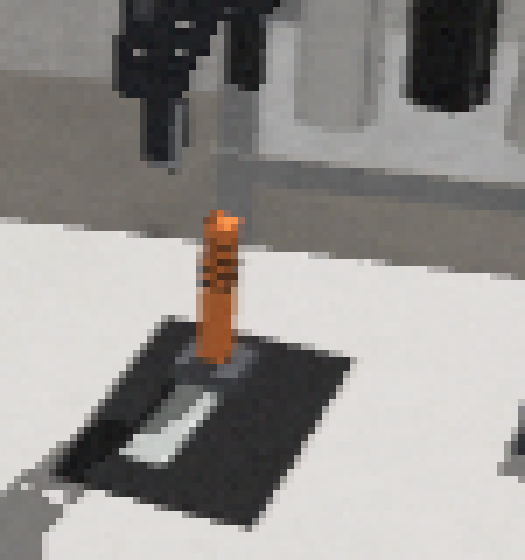

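The handle stays orange at about top (383,190) / side (277,127), below the gap of the open fingers; I correct sideways and then descend.

>>> send_rows(turn=[[0,0,-0.5],[0,0,-0.4],[0,0,0]], translation=[[3,-4,10],[2.5,-3.5,14],[0,0,8]], claw=[1,1,1])

```text
time_s: 1.28
tool_pos: [0.5375, -0.3555, 0.1092]
ee_rot: [179.9, -0.5, 165.9]
contact_force: [0.7, 0.6, -0.3]
opening: 0.0854
```

```bash
python3 -c "
from plan import *
plan([.5355,-.358,.059],[180,0,165.3],4)"
```

```text
t 1.2833 pos [ 537.51 -355.52  109.19] rot [179.85  -0.51 165.86] F [ 0.66  0.58 -0.34] open 0.08542175906142777
total tool rotvec [ 0.15 -0.51  0.56] world d mm [ -2.01  -2.48 -50.19]
0 [0.04, -0.13, 0.14] [0.2, -0.8, 12.5]
1 [0.04, -0.13, 0.14] [0.3, -0.7, 12.5]
2 [0.04, -0.13, 0.14] [0.3, -0.7, 12.5]
3 [0.04, -0.13, 0.14] [0.3, -0.7, 12.5]
```

>>> send_rows(turn=[[0,-0.2,0],[0,-0.2,0],[0,-0.2,0],[0,-0.1,0],[0,0,0]], translation=[[0.3,-1,13],[0.3,-1,13],[0.3,-0.5,13],[0,0,8],[0,0,0]], claw=[1,1,1,1,1])

```text
time_s: 1.7
tool_pos: [0.533, -0.358, 0.058]
ee_rot: [179.8, -0.0, 165.8]
contact_force: [0.4, 0.5, -0.4]
opening: 0.0856
```

```bash
python3 -c "
from plan import *
plan([.5355,-.358,.059],[180,0,165.3],1)"
```

```text
t 1.7 pos [ 532.98 -357.96   58.01] rot [179.81  -0.04 165.76] F [ 0.36  0.51 -0.42] open 0.08560368661935715
total tool rotvec [ 0.19 -0.04  0.46] world d mm [ 2.52 -0.04  0.99]
0 [0.19, -0.04, 0.46] [-2.5, 0.6, -1.0]
```

Close the fingers.

>>> send_rows(turn=[[0.2,0,0.4],[0,0,0],[0,0,0],[0,0,0],[0,0,0]], translation=[[-2.5,0.5,-1],[0,0,0],[0,0,0],[0,0,0],[0,0,0]], claw=[1,-1,-1,-1,-1], force=60)

```text
time_s: 2.12
tool_pos: [0.5369, -0.3592, 0.062]
ee_rot: [-179.9, 0.1, 165.3]
contact_force: [0.2, -0.2, 0.2]
opening: 0.0388
```

>>> send_rows(turn=[[0,0,0],[0,0,0],[0,0,0],[0,0,0]], translation=[[0,0,0],[0,0,0],[0,0,0],[0,0,0]], claw=[-1,-1,-1,-1])

```text
time_s: 2.45
tool_pos: [0.5374, -0.359, 0.0629]
ee_rot: [-179.9, 0.2, 165.3]
contact_force: [0.2, -0.5, -0.3]
opening: 0.0151
```

```bash
python3 -c "
from plan import *
plan([.5355,-.358,.059],[180,0,165.3],1)"
```

```text
t 2.45 pos [ 537.42 -359.04   62.86] rot [-179.9     0.23  165.33] F [ 0.19 -0.47 -0.25] open 0.01506707159867475
total tool rotvec [-0.1   0.23  0.03] world d mm [-1.92  1.04 -3.86]
0 [-0.1, 0.23, 0.03] [2.1, 0.5, 3.8]
```

>>> send_rows(turn=[[0,0,0],[0,0,0],[0,0,0]], translation=[[0,0,-10],[0,0,-20],[0,0,-20]], claw=[-1,-1,-1])

```text
time_s: 2.7
tool_pos: [0.5336, -0.3569, 0.109]
ee_rot: [179.9, -0.5, 165.3]
contact_force: [0.4, -0.1, -1.4]
opening: 0.0151
```

```bash
python3 -c "
from plan import *
plan([.5297,-.1276,.110],[180,0,186],8)"
```

```text
t 2.7 pos [ 533.65 -356.89  108.95] rot [179.91  -0.49 165.27] F [ 0.38 -0.12 -1.41] open 0.015101657885497962
total tool rotvec [  0.17  -0.47 -20.73] world d mm [ -3.95 229.29   1.05]
0 [0.02, -0.06, -2.59] [7.8, 27.6, -0.0]
1 [0.02, -0.06, -2.59] [6.5, 27.9, -0.0]
2 [0.02, -0.06, -2.59] [5.2, 28.2, -0.1]
3 [0.02, -0.06, -2.59] [4.0, 28.4, -0.1]
4 [0.02, -0.06, -2.59] [2.7, 28.5, -0.1]
5 [0.02, -0.06, -2.59] [1.4, 28.6, -0.1]
6 [0.02, -0.06, -2.59] [0.1, 28.7, -0.1]
7 [0.02, -0.06, -2.59] [-1.2, 28.6, -0.1]
```

>>> send_rows(turn=[[0,0,-2.6],[0,0,-2.6],[0,0,-2.6],[0,0,-2.6],[0,0,-2.6]], translation=[[8,27.5,0],[6.5,28,0],[5,28,0],[4,28.5,0],[2.5,28.5,0]], claw=[-1,-1,-1,-1,-1])

```text
time_s: 3.12
tool_pos: [0.5327, -0.216, 0.1166]
ee_rot: [-179.9, 0.0, 178.3]
contact_force: [1.0, 0.4, -2.1]
opening: 0.0151
```

```bash
python3 -c "
from plan import *
plan([.5297,-.1276,.110],[180,0,186],4)"
```

```text
t 3.1167 pos [ 532.68 -216.    116.63] rot [-179.86    0.04  178.33] F [ 1.01  0.37 -2.14] open 0.015120328938805936
total tool rotvec [-0.15  0.03 -7.67] world d mm [-2.98 88.4  -6.63]
0 [-0.04, 0.01, -1.92] [1.4, 22.1, 1.6]
1 [-0.04, 0.01, -1.92] [0.7, 22.1, 1.6]
2 [-0.04, 0.01, -1.92] [-0.1, 22.1, 1.6]
3 [-0.04, 0.01, -1.92] [-0.8, 22.1, 1.6]
```

>>> send_rows(turn=[[0,0,-1.9],[0,0,-1.9],[0,0,-1.9],[0,0,-1.5],[0,0,0]], translation=[[1.5,22,0],[0.5,22,0],[0,20,0],[-1,12,0],[0,0,0]], claw=[-1,-1,-1,-1,-1])

```text
time_s: 3.53
tool_pos: [0.5294, -0.1312, 0.12]
ee_rot: [-179.9, 0.1, -173.7]
contact_force: [0.0, -0.1, -1.4]
opening: 0.0149
```

```bash
python3 -c "
from plan import *
plan([.5297,-.1276,.110],[180,0,186],1)
t=snap('top','top2.png');s=snap('side','side2.png')
a=cv2.resize(t[170:235,200:300],None,fx=7,fy=7,interpolation=3)
b=cv2.resize(s[140:265,215:315],None,fx=6,fy=6,interpolation=3)[:600]
cv2.imwrite('pics/a2.png',a[:,:,::-1]);cv2.imwrite('pics/b2.png',b[:,:,::-1])
"
```

```text
t 3.5333 pos [ 529.4  -131.17  119.98] rot [-179.93    0.14 -173.69] F [ 0.   -0.14 -1.42] open 0.014941230017266686
total tool rotvec [-0.07  0.14  0.31] world d mm [ 0.3   3.57 -9.98]
0 [-0.07, 0.14, 0.31] [-0.7, 3.5, 10.0]
```

View pics/a2.png

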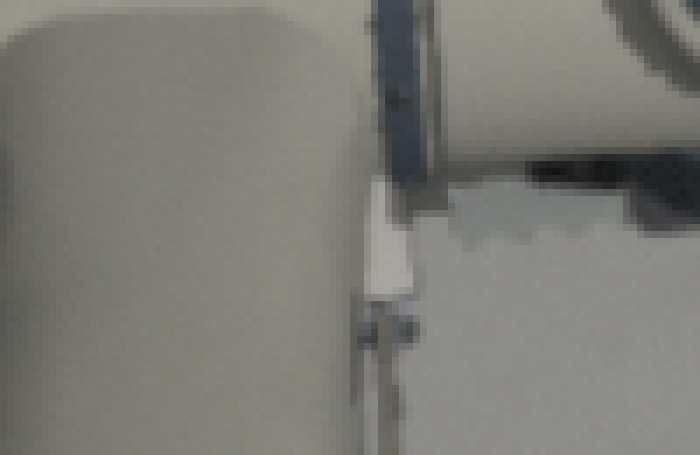

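View pics/b2.png

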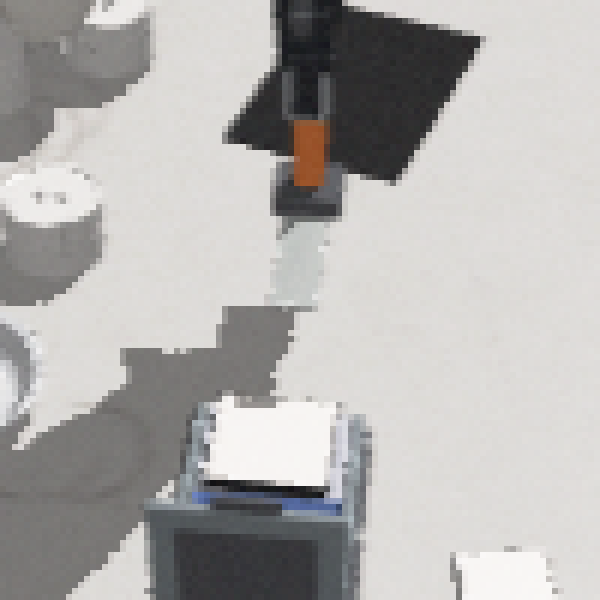

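```bash
python3 - <<'E'
from h import *
np.set_printoptions(precision=2,suppress=True)
def tocrop(p): return (p-np.array([215,140])+.5)*6-.5
h=np.array([.5294,-.1312,0]);a=np.radians(6.31)
Rz=np.array([[np.cos(a),-np.sin(a),0],[np.sin(a),np.cos(a),0],[0,0,1]])
for P in [(12,90,62.5),(-12,90,62.5),(12,90,60),(-12,90,60),(12,17,62.5),(-12,17,62.5),(18,17,60),(-18,17,60),(18,17,72),(-18,17,72)]:
    print(P,tocrop(proj('side',h+Rz@(np.array(P)/1e3)))[0])
c=np.array([.5105,.0363,0]);a=.1045
Rz=np.array([[np.cos(a),-np.sin(a),0],[np.sin(a),np.cos(a),0],[0,0,1]])
for P in [(32,-61,18),(-28,-61,18),(-28,-1,18),(32,-1,18),(36,-60,18),(-36,-60,18),(-46,-60,18)]:
    print(P,tocrop(proj('side',c+Rz@(np.array(P)/1e3)))[0])
im=cv2.imread('pics/side2.png'); cv2.imwrite('pics/b3.png',cv2.resize(im[170:230,235:300],None,fx=10,fy=10,interpolation=3))
E
```

```text
(12, 90, 62.5) [266.67 305.86]
(-12, 90, 62.5) [315.29 309.29]
(12, 90, 60) [266.64 309.69]
(-12, 90, 60) [315.19 313.13]
(12, 17, 62.5) [280.84 214.12]
(-12, 17, 62.5) [327.01 217.21]
(18, 17, 60) [269.3  217.12]
(-18, 17, 60) [338.44 221.76]
(18, 17, 72) [269.45 198.91]
(-18, 17, 72) [339.09 203.53]
(32, -61, 18) [224.32 392.99]
(-28, -61, 18) [343.97 402.34]
(-28, -1, 18) [334.1  488.83]
(32, -1, 18) [209.07 478.6 ]
(36, -60, 18) [216.14 393.73]
(-36, -60, 18) [359.87 404.98]
(-46, -60, 18) [379.97 406.55]
```

View pics/b3.png

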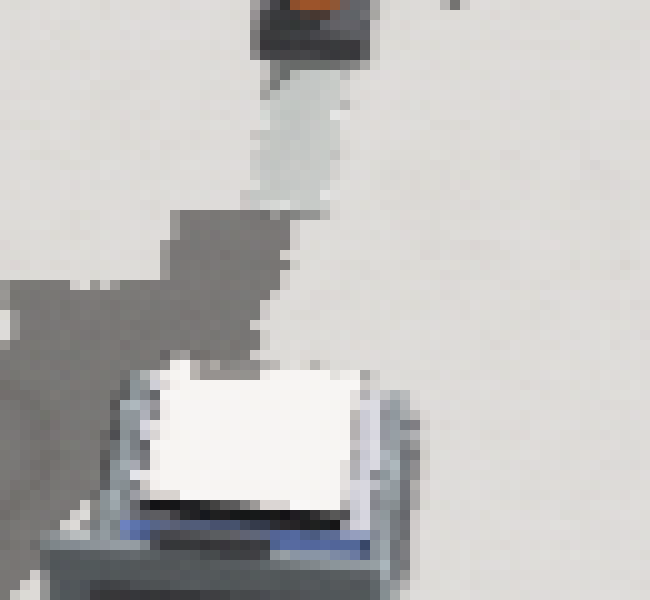

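```bash
python3 -c "
from plan import *
plan([.5306,-.1311,.067],[180,0,186],4)"
```

```text
t 3.6333 pos [ 529.57 -132.93  119.98] rot [-179.88    0.14 -173.85] F [-0.44 -0.15 -2.35] open 0.015140565842748192
total tool rotvec [-0.12  0.14  0.15] world d mm [  1.03   1.83 -52.98]
0 [-0.03, 0.04, 0.04] [-0.3, 0.5, 13.2]
1 [-0.03, 0.04, 0.04] [-0.3, 0.4, 13.2]
2 [-0.03, 0.04, 0.04] [-0.3, 0.4, 13.2]
3 [-0.03, 0.04, 0.04] [-0.3, 0.4, 13.2]
```

>>> send_rows(turn=[[0,0,0],[0,0,0],[0,0,0],[0,0,0],[0,0,0]], translation=[[-0.3,0.5,14],[-0.3,0,14],[-0.3,0,13],[0,0,5],[0,0,0]], claw=[-1,-1,-1,-1,-1])

```text
time_s: 4.05
tool_pos: [0.5316, -0.1367, 0.0745]
ee_rot: [-179.8, 0.3, -174.2]
contact_force: [-0.6, -0.2, -1.4]
opening: 0.0147
```

```bash
python3 -c "
from plan import *
plan([.5306,-.1311,.067],[180,0,186],1)"
```

```text
t 4.05 pos [ 531.63 -136.68   74.54] rot [-179.78    0.31 -174.21] F [-0.61 -0.19 -1.38] open 0.014743623973600064
total tool rotvec [-0.22  0.31 -0.21] world d mm [-1.03  5.58 -7.54]
0 [-0.22, 0.31, -0.21] [0.5, 5.7, 7.5]
```

>>> send_rows(turn=[[-0.2,0.3,-0.2],[0,0,0],[0,0,0]], translation=[[0.5,4,6],[0,0,2],[0,0,0]], claw=[-1,-1,-1])

```text
time_s: 4.3
tool_pos: [0.5312, -0.134, 0.067]
ee_rot: [-180.0, 0.0, -174.1]
contact_force: [-0.5, -0.1, -1.7]
opening: 0.0152
```

```bash
python3 -c "
from plan import *
plan([.5306,-.1311,.067],[180,0,186],1)"
```

```text
t 4.3 pos [ 531.24 -134.01   67.05] rot [-179.96    0.03 -174.12] F [-0.48 -0.05 -1.69] open 0.015186601245844684
total tool rotvec [-0.04  0.03 -0.12] world d mm [-0.64  2.91 -0.05]
0 [-0.04, 0.03, -0.12] [0.3, 3.0, 0.0]
```

```bash
python3 - <<'E'
from plan import *
s=snap('side','side3.png')
cv2.imwrite('pics/b4.png',cv2.resize(s[170:230,230:305],None,fx=10,fy=10,interpolation=cv2.INTER_CUBIC)[:,:,::-1])
def tocrop(p): return (p-np.array([230,170])+.5)*10-.5
h=np.array([.5312,-.134,0]);a=np.radians(5.9)
Rz=np.array([[np.cos(a),-np.sin(a),0],[np.sin(a),np.cos(a),0],[0,0,1]])
for P in [(12,90,9.6),(-12,90,9.6),(12,17,9.6),(-12,17,9.6),(18,17,19.1),(-18,17,19.1)]:
    print(P,tocrop(proj('side',h+Rz@(np.array(P)/1e3)))[0])
plan([.5306,-.1311,.067],[180,0,186],1)
E
```

```text
(12, 90, 9.6) [287.9  333.76]
(-12, 90, 9.6) [366.08 339.91]
(12, 17, 9.6) [312.71 179.88]
(-12, 17, 9.6) [387.08 185.43]
(18, 17, 19.1) [294.33 155.9 ]
(-18, 17, 19.1) [406.49 164.2 ]
t 4.35 pos [ 531.25 -133.92   67.17] rot [-179.96    0.04 -174.12] F [ 0.14 -0.06 -1.68] open 0.015026943180878868
total tool rotvec [-0.04  0.04 -0.12] world d mm [-0.65  2.82 -0.17]
0 [-0.04, 0.04, -0.12] [0.4, 2.9, 0.2]
```

View pics/b4.png

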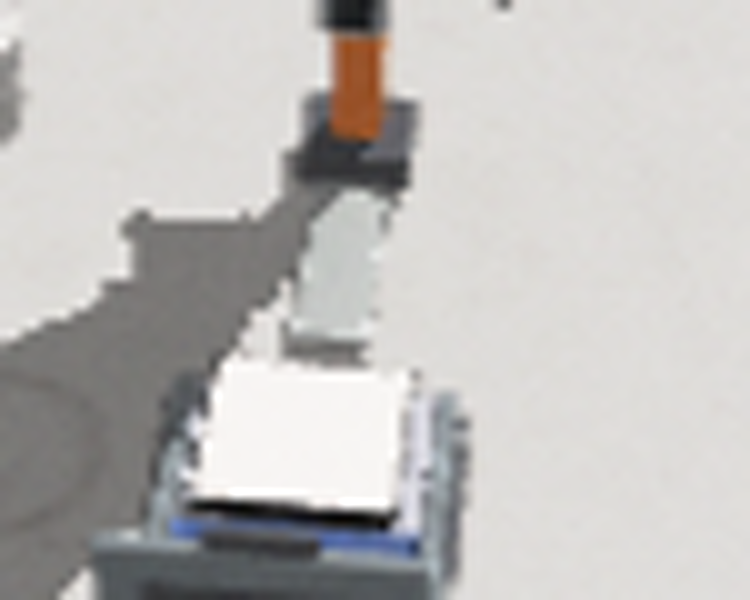

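```bash
python3 -c "
from plan import *
plan([.5272,-.0987,.067],[180,0,186],4)"
```

```text
t 4.35 pos [ 531.25 -133.92   67.17] rot [-179.96    0.04 -174.12] F [ 0.14 -0.06 -1.68] open 0.015026943180878868
total tool rotvec [-0.04  0.04 -0.12] world d mm [-4.05 35.22 -0.17]
0 [-0.01, 0.01, -0.03] [0.1, 8.9, 0.0]
1 [-0.01, 0.01, -0.03] [0.1, 8.9, 0.0]
2 [-0.01, 0.01, -0.03] [0.1, 8.9, 0.0]
3 [-0.01, 0.01, -0.03] [0.1, 8.9, 0.0]
```

>>> send_rows(turn=[[0,0,0],[0,0,0],[0,0,0]], translation=[[0,6,0],[0,8,0],[0,6,0]], claw=[-1,-1,-1])

```text
time_s: 4.6
tool_pos: [0.5298, -0.1135, 0.0682]
ee_rot: [-179.9, 0.2, -174.2]
contact_force: [-0.7, 0.6, -2.0]
opening: 0.0151
```

```bash
python3 -c "
from plan import *
plan([.5272,-.0987,.067],[180,0,186],2)"
```

```text
t 4.6 pos [ 529.84 -113.54   68.23] rot [-179.93    0.15 -174.21] F [-0.7   0.58 -2.05] open 0.015063479312010863
total tool rotvec [-0.07  0.15 -0.21] world d mm [-2.64 14.84 -1.23]
0 [-0.03, 0.08, -0.11] [0.6, 7.5, 0.6]
1 [-0.03, 0.08, -0.11] [0.6, 7.5, 0.6]
```

>>> send_rows(turn=[[0,0,0],[0,0,-0.2],[0,0,0]], translation=[[0.5,5,1.5],[0.5,6,1],[0,3,0]], claw=[-1,-1,-1])

```text
time_s: 4.85
tool_pos: [0.5275, -0.0968, 0.0663]
ee_rot: [-179.9, 0.2, -173.9]
contact_force: [-0.8, -0.2, -1.2]
opening: 0.0152
```

```bash
python3 - <<'E'
from plan import *
plan([.5272,-.0987,.067],[180,0,186],1)
s=snap('side','side4.png')
cv2.imwrite('pics/b5.png',cv2.resize(s[170:230,230:305],None,fx=10,fy=10,interpolation=cv2.INTER_CUBIC)[:,:,::-1])
E
```

```text
t 4.85 pos [527.46 -96.77  66.28] rot [-179.94    0.24 -173.9 ] F [-0.76 -0.15 -1.25] open 0.01516578477587639
total tool rotvec [-0.06  0.24  0.1 ] world d mm [-0.26 -1.93  0.72]
0 [-0.06, 0.24, 0.1] [0.5, -1.9, -0.7]
```

View pics/b5.png

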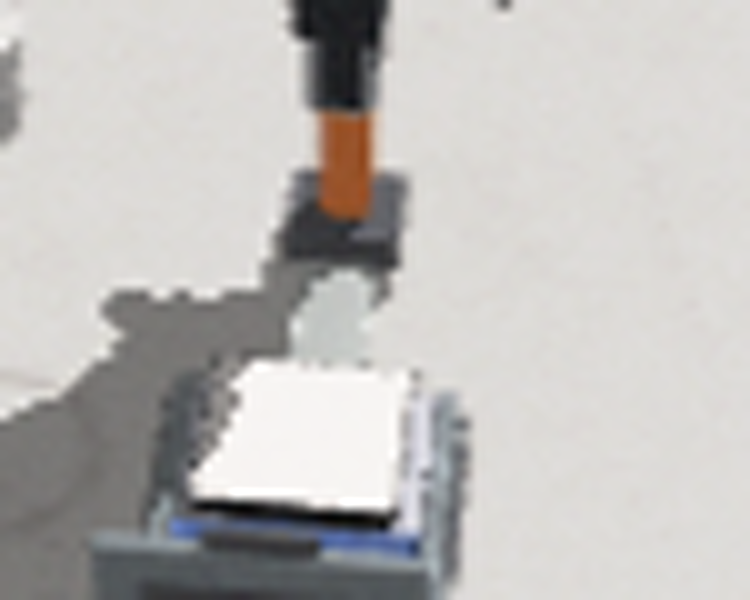

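>>> send_rows(turn=[[0,0.2,0],[0,0,0],[0,0,0],[0,0,0],[0,0,0]], translation=[[0,0,-4],[0,0.5,-6],[0,1,-6],[0,2,-5.5],[0,2.5,-5.5]], claw=[-1,-1,-1,-1,-1])

```text
time_s: 5.32
tool_pos: [0.5261, -0.0902, 0.095]
ee_rot: [-179.9, -0.1, -173.9]
contact_force: [-0.4, -0.1, -1.7]
opening: 0.015
```

```bash
cat > tip.py <<'E'
from plan import *
from scipy.spatial.transform import Rotation as Ro
def tip():
    s=ctrl.get_state();p=np.array(s['tool_pos']);r=Ro.from_euler('xyz',s['ee_rot'],degrees=True)
    b=p+r.apply([0,.09,.0629-.003]) # underside tip (tool y ahead, z down)
    a=.1045;d=b-[.5105,.0363,0]
    print('t',s['time_s'],'tip case x,y,z(top) mm',1e3*(np.cos(a)*d[0]+np.sin(a)*d[1]),1e3*(-np.sin(a)*d[0]+np.cos(a)*d[1]),1e3*d[2]+2.5,'rot',s['ee_rot'],'F',s['contact_force'])
E
python3 - <<'E'
from tip import *
tip()
s=snap('side','side5.png')
cv2.imwrite('pics/b6.png',cv2.resize(s[170:230,230:305],None,fx=10,fy=10,interpolation=cv2.INTER_CUBIC)[:,:,::-1])
E
```

```text
t 5.3167 tip case x,y,z(top) mm 1.9906886531440358 -37.54417646237832 37.46519459627224 rot [-179.93   -0.11 -173.88] F [-0.35 -0.12 -1.67]
```

View pics/b6.png

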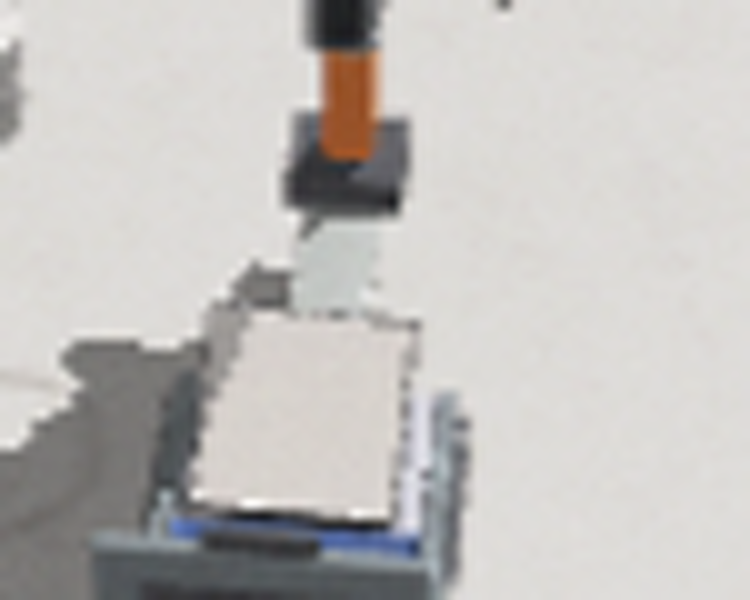

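>>> send_rows(turn=[[0,0,0],[0,0,0],[0,0,0],[0,0,0]], translation=[[0,3,-3],[0,3.5,-3.5],[0,4.5,-3.5],[0,4.5,-2.5]], claw=[-1,-1,-1,-1])

```text
time_s: 5.7
tool_pos: [0.5253, -0.0739, 0.1106]
ee_rot: [-179.9, 0.1, -173.9]
contact_force: [0.5, -0.6, -2.0]
opening: 0.0152
```

```bash
python3 - <<'E'
from tip import *
tip()
s=snap('side','side6.png')
cv2.imwrite('pics/b7.png',cv2.resize(s[170:230,230:305],None,fx=10,fy=10,interpolation=cv2.INTER_CUBIC)[:,:,::-1])
E
```

```text
t 5.7 tip case x,y,z(top) mm 3.2209751621244522 -21.2276636081592 53.04290625781407 rot [-179.91    0.09 -173.92] F [ 0.52 -0.56 -1.99]
```

View pics/b7.png

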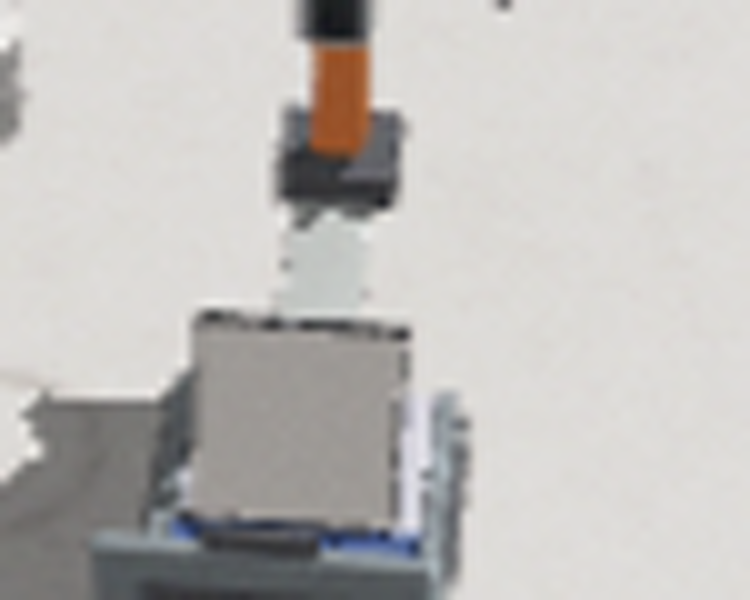

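>>> send_rows(turn=[[0,0,0],[0,0,0],[0,0,0],[0,0,0],[0,0,0]], translation=[[0,5,-1],[0,5,-0.5],[0,5,0],[0,4,0],[0,4,0.5]], claw=[-1,-1,-1,-1,-1])

```text
time_s: 6.17
tool_pos: [0.5226, -0.0478, 0.112]
ee_rot: [-179.9, 0.1, -173.9]
contact_force: [0.5, 0.2, -1.8]
opening: 0.0152
```

```bash
python3 - <<'E'
from tip import *
tip()
s=snap('side','side7.png')
cv2.imwrite('pics/b8.png',cv2.resize(s[170:230,230:305],None,fx=10,fy=10,interpolation=cv2.INTER_CUBIC)[:,:,::-1])
E
```

```text
t 6.1667 tip case x,y,z(top) mm 3.185204390916494 5.047126123190109 54.51150143968989 rot [-179.93    0.12 -173.88] F [ 0.48  0.24 -1.78]
```

View pics/b8.png

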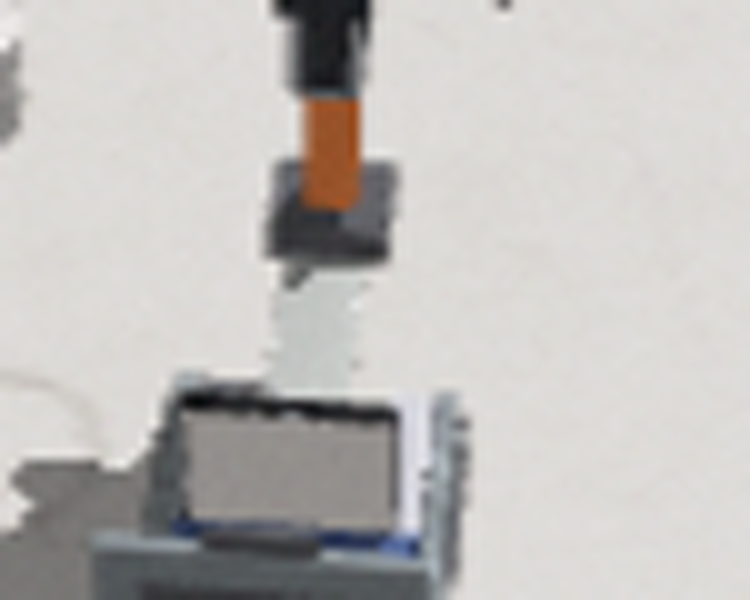

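>>> send_rows(turn=[[0,0,0],[0,0,0],[0,0,0],[0,0,0],[0,0,0]], translation=[[0,4,0.5],[0,4,0.5],[0,3,0],[0,0,0],[0,0,0]], claw=[-1,-1,-1,-1,-1])

```text
time_s: 6.63
tool_pos: [0.5208, -0.0346, 0.1101]
ee_rot: [-180.0, 0.0, -173.8]
contact_force: [1.3, 0.4, -2.0]
opening: 0.0148
```

```bash
python3 - <<'E'
from tip import *
tip()
s=snap('side','side8.png');t=snap('top','top8.png')
cv2.imwrite('pics/b9.png',cv2.resize(s[170:230,230:305],None,fx=10,fy=10,interpolation=cv2.INTER_CUBIC)[:,:,::-1])
cv2.imwrite('pics/a9.png',cv2.resize(t[175:235,185:285],None,fx=7,fy=7,interpolation=cv2.INTER_CUBIC)[:,:,::-1])
E
```

```text
t 6.6333 tip case x,y,z(top) mm 2.5836310844983816 18.34992873168624 52.66370764885342 rot [-179.95    0.04 -173.82] F [ 1.3   0.44 -2.04]
```

View pics/b9.png

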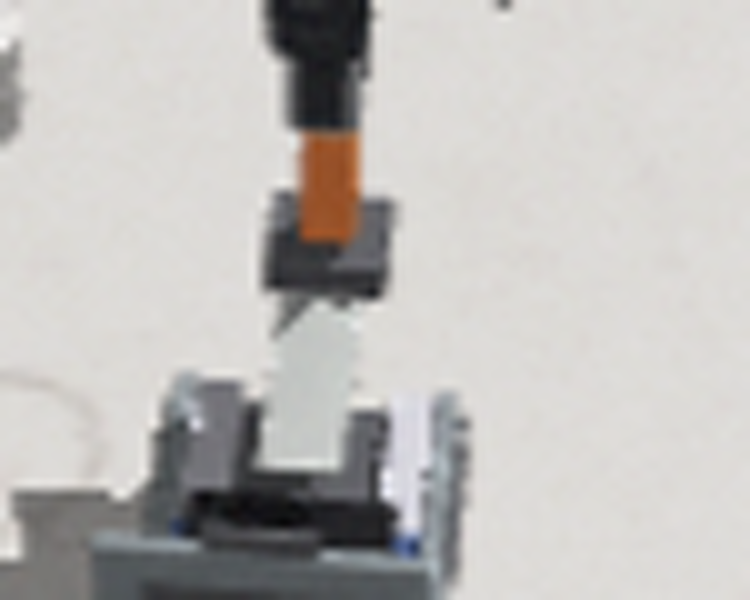

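View pics/a9.png

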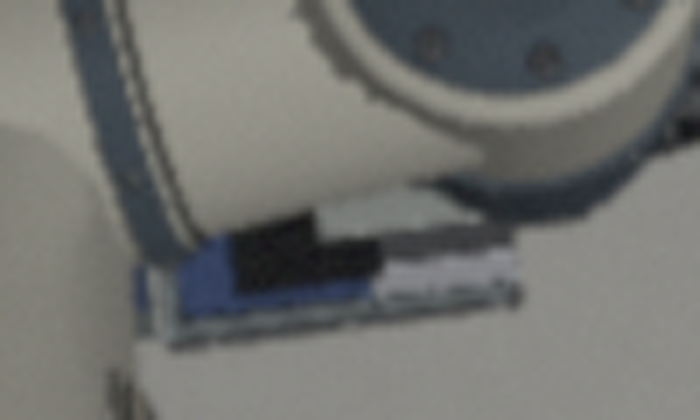

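```bash
python3 - <<'E'
from h import *
np.set_printoptions(precision=1,suppress=True)
def un(u): return (np.array(u,float)+.5)/7-.5+np.array([185,175])
a=.1045
for u in [(380,278),(237,293),(234,240),(371,300),(372,265)]:
    for z in (.021,.015):
        w=ray('top',un(u),z);d=w-[.5105,.0363,0]
        print(u,z,1e3*np.array([np.cos(a)*d[0]+np.sin(a)*d[1],-np.sin(a)*d[0]+np.cos(a)*d[1]]))
E
```

```text
(380, 278) 0.021 [-27.7  -2.3]
(380, 278) 0.015 [-27.1  -1.9]
(237, 293) 0.021 [-26.5  56.6]
(237, 293) 0.015 [-25.9  57.3]
(234, 240) 0.021 [-4.6 55.5]
(234, 240) 0.015 [-4.  56.2]
(371, 300) 0.021 [-36.2   2.4]
(371, 300) 0.015 [-35.7   2.8]
(372, 265) 0.021 [-22.    0.4]
(372, 265) 0.015 [-21.4   0.7]
```

>>> send_rows(turn=[[0,0,0],[0,0,0],[0,0,0],[0,0,0],[0,0,0]], translation=[[0,-10,0],[0,-14,0],[0,-12,0],[0,0,8],[0,0,12]], claw=[-1,-1,-1,-1,-1])

```text
time_s: 7.15
tool_pos: [0.5271, -0.0742, 0.0921]
ee_rot: [-179.9, 0.4, -173.8]
contact_force: [-0.1, 0.3, -2.6]
opening: 0.0153
```

```bash
python3 -c "
from tip import *
tip()"
```

```text
t 7.15 tip case x,y,z(top) mm 5.058748331561353 -21.705359568283267 34.53021821816557 rot [-179.88    0.37 -173.81] F [-0.11  0.29 -2.6 ]
```

>>> send_rows(turn=[[0,0.3,0],[0,0.1,0],[0,0,0],[0,0,0]], translation=[[1.5,0,8],[1,0,4],[0,0,1],[0,0,0]], claw=[-1,-1,-1,-1])

```text
time_s: 7.48
tool_pos: [0.5223, -0.0755, 0.075]
ee_rot: [-179.9, -0.4, -173.9]
contact_force: [0.1, -0.7, -1.8]
opening: 0.0152
```

```bash
python3 -c "
from tip import *
tip()"
```

```text
t 7.4833 tip case x,y,z(top) mm -0.4627897502308526 -22.525697615808163 17.507669460144967 rot [-179.92   -0.39 -173.93] F [ 0.09 -0.7  -1.8 ]
```

>>> send_rows(turn=[[0,-0.3,0],[0,0,0]], translation=[[-2,0,-2],[0,0,0]], claw=[-1,-1])

```text
time_s: 7.65
tool_pos: [0.5247, -0.0751, 0.0775]
ee_rot: [-179.9, -0.0, -173.9]
contact_force: [-0.3, -0.1, -1.4]
opening: 0.0151
```

```bash
python3 - <<'E'
from tip import *
tip()
s=snap('side','side9.png')
cv2.imwrite('pics/b10.png',cv2.resize(s[170:230,230:305],None,fx=10,fy=10,interpolation=cv2.INTER_CUBIC)[:,:,::-1])
tip()
E
```

```text
t 7.65 tip case x,y,z(top) mm 2.2761516916664286 -22.36196308878354 19.948875410637484 rot [-179.9    -0.05 -173.89] F [-0.33 -0.15 -1.37]
t 7.7 tip case x,y,z(top) mm 2.0565638694714106 -22.283779833611067 19.838198952374885 rot [-179.91   -0.07 -173.9 ] F [-0.21  0.77 -2.65]
```

View pics/b10.png

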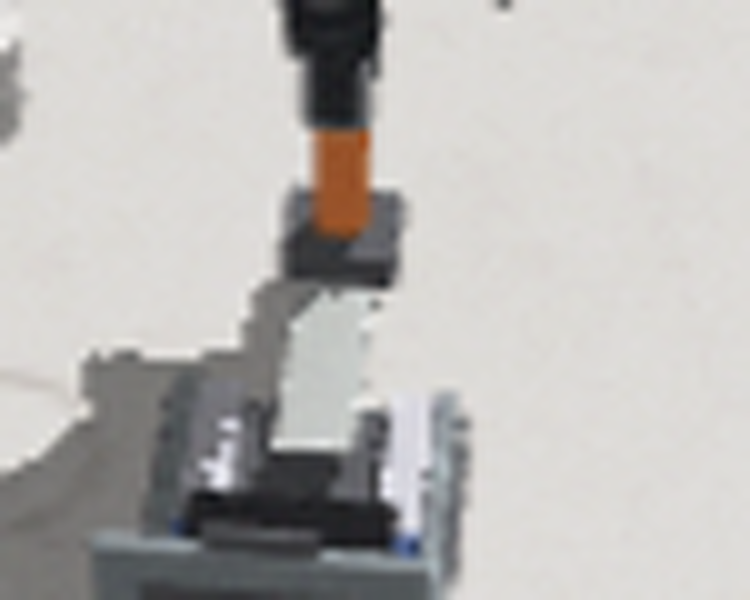

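>>> send_rows(turn=[[0,0,0],[0,0,0],[0,0,0]], translation=[[0,5,0.5],[0,5,0.8],[0,4,0.5]], claw=[-1,-1,-1])

```text
time_s: 7.95
tool_pos: [0.5237, -0.0603, 0.0765]
ee_rot: [-179.9, 0.1, -173.9]
contact_force: [1.1, -0.4, -2.1]
opening: 0.015
```

```bash
python3 -c "
from tip import *
tip()"
```

```text
t 7.95 tip case x,y,z(top) mm 2.969732034286822 -7.510337946555129 18.96639823761907 rot [-179.91    0.06 -173.94] F [ 1.09 -0.4  -2.09]
```

>>> send_rows(turn=[[0,0,0],[0,0,0],[0,0,0],[0,0,0],[0,0,0]], translation=[[0,4,0.2],[0,4,0.5],[0,4,0.5],[0,3,0.3],[0,0,0]], claw=[-1,-1,-1,-1,-1])

```text
time_s: 8.37
tool_pos: [0.5221, -0.0425, 0.0753]
ee_rot: [-179.9, 0.1, -173.8]
contact_force: [0.4, 0.8, -3.1]
opening: 0.0152
```

```bash
python3 - <<'E'
from tip import *
tip()
s=snap('side','side10.png');t=snap('top','top10.png')
cv2.imwrite('pics/b11.png',cv2.resize(s[170:230,230:305],None,fx=10,fy=10,interpolation=cv2.INTER_CUBIC)[:,:,::-1])
cv2.imwrite('pics/a11.png',cv2.resize(t[175:235,185:285],None,fx=7,fy=7,interpolation=cv2.INTER_CUBIC)[:,:,::-1])
E
```

```text
t 8.3667 tip case x,y,z(top) mm 3.1148139252863305 10.345206681076428 17.75712802292433 rot [-179.89    0.12 -173.81] F [ 0.37  0.76 -3.15]
```

View pics/b11.png

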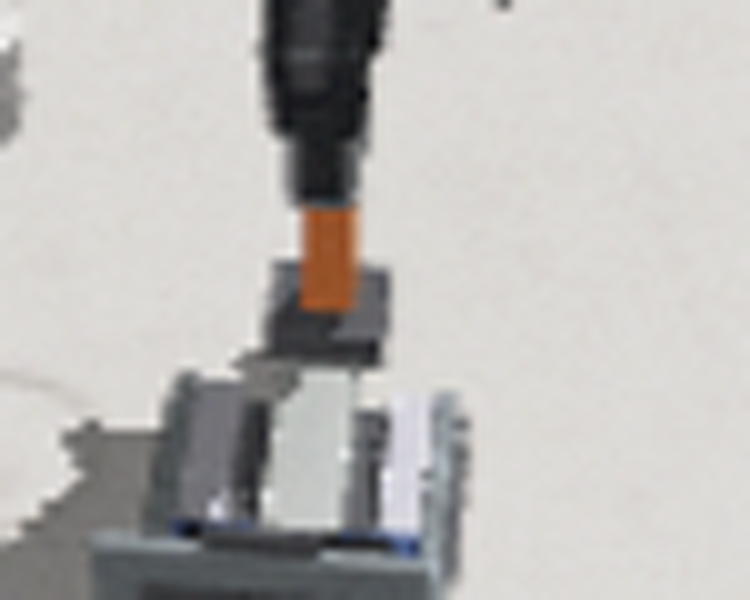

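View pics/a11.png

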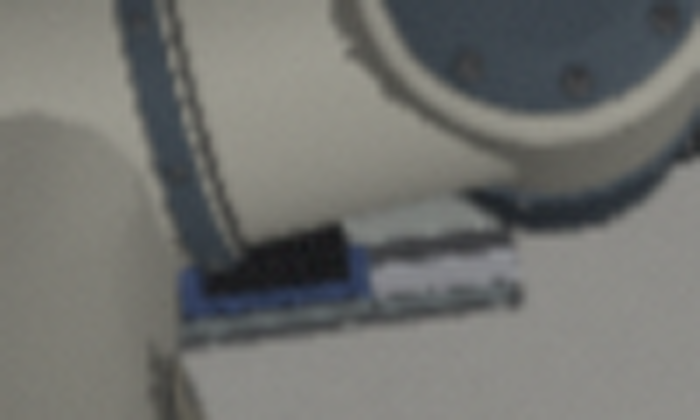

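>>> send_rows(turn=[[0,0,0],[0,0,0],[0,0,0],[0,0,0],[0,0,0]], translation=[[0,-10,0],[0,-15,-3],[0,-15,-10],[0,-25,-10],[0,-30,-10]], claw=[-1,-1,-1,-1,-1])

```text
time_s: 8.88
tool_pos: [0.5305, -0.138, 0.1068]
ee_rot: [180.0, -0.2, -173.5]
contact_force: [0.4, 0.2, -1.9]
opening: 0.015
```

```bash
python3 -c "
from tip import *
plan([.537,-.359,.105],[180,0,165.3],9)"
```

```text
t 8.8833 pos [ 530.52 -137.97  106.79] rot [ 179.98   -0.22 -173.49] F [ 0.43  0.24 -1.92] open 0.01504609380187287
total tool rotvec [-0.02 -0.22 21.21] world d mm [   6.48 -221.03   -1.79]
0 [-0.0, -0.02, 2.36] [2.1, -24.5, 0.2]
1 [-0.0, -0.02, 2.36] [1.1, -24.5, 0.2]
2 [-0.0, -0.02, 2.36] [0.1, -24.6, 0.2]
3 [-0.0, -0.02, 2.36] [-1.0, -24.6, 0.2]
4 [-0.0, -0.02, 2.36] [-2.0, -24.5, 0.2]
5 [-0.0, -0.02, 2.36] [-3.0, -24.4, 0.2]
6 [-0.0, -0.02, 2.36] [-4.0, -24.2, 0.2]
7 [-0.0, -0.02, 2.36] [-5.0, -24.1, 0.2]
8 [-0.0, -0.02, 2.36] [-6.0, -23.8, 0.2]
```

```bash
python3 - <<'E'
from tip import *
t=snap('top','top11.png')
cv2.imwrite('pics/a12.png',cv2.resize(t[170:240,180:290],None,fx=7,fy=7,interpolation=cv2.INTER_CUBIC)[:,:,::-1])
E
```

```text
(no output)
```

View pics/a12.png

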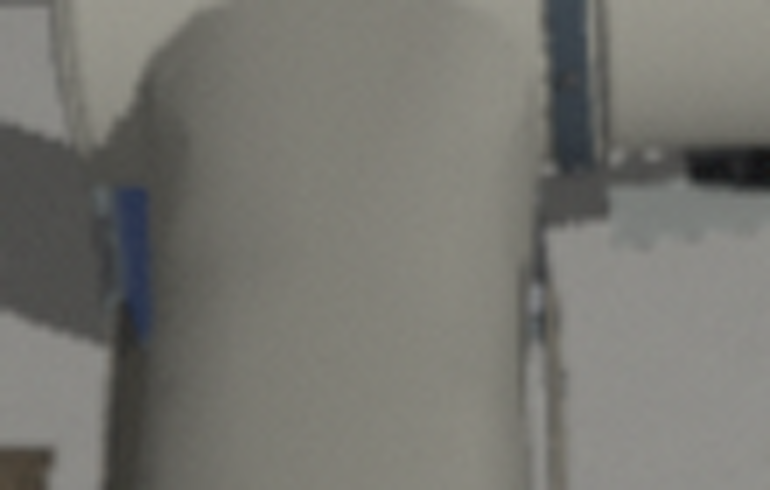

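>>> send_rows(turn=[[0,0,2.4],[0,0,2.4],[0,0,2.4],[0,0,2.4],[0,0,2.4]], translation=[[2,-24.5,0],[1,-24.5,0],[0,-24.5,0],[-1,-24.5,0],[-2,-24.5,0]], claw=[-1,-1,-1,-1,-1])

```text
time_s: 9.35
tool_pos: [0.5352, -0.2737, 0.1109]
ee_rot: [-179.8, 0.2, 173.9]
contact_force: [-0.5, 0.3, -2.0]
opening: 0.0153
```

```bash
python3 -c "
from tip import *
plan([.537,-.359,.105],[180,0,165.3],4)"
```

```text
t 9.35 pos [ 535.23 -273.73  110.94] rot [-179.83    0.17  173.9 ] F [-0.48  0.27 -1.97] open 0.015283424489403867
total tool rotvec [-0.15  0.18  8.6 ] world d mm [  1.77 -85.27  -5.94]
0 [-0.04, 0.05, 2.15] [-2.7, -21.1, 1.6]
1 [-0.04, 0.05, 2.15] [-3.5, -21.0, 1.5]
2 [-0.04, 0.05, 2.15] [-4.3, -20.9, 1.5]
3 [-0.04, 0.05, 2.15] [-5.1, -20.7, 1.5]
```

>>> send_rows(turn=[[0,0,2.2],[0,0,2.2],[0,0,2.1],[0,0,1.6],[0,0,0]], translation=[[-2.5,-21,2],[-3.5,-21,2],[-4,-20,2],[-3,-12,2],[0,0,0]], claw=[-1,-1,-1,-1,-1])

```text
time_s: 9.77
tool_pos: [0.5332, -0.3609, 0.1012]
ee_rot: [-179.8, 0.1, 164.8]
contact_force: [-0.3, 0.7, -2.1]
opening: 0.0153
```

```bash
python3 - <<'E'
from tip import *
plan([.537,-.359,.064],[180,0,165.3],4)
t=snap('top','top12.png');s=snap('side','side12.png')
cv2.imwrite('pics/a13.png',cv2.resize(t[170:240,180:290],None,fx=7,fy=7,interpolation=cv2.INTER_CUBIC)[:,:,::-1])
E
```

```text
t 9.7667 pos [ 533.17 -360.91  101.16] rot [-179.81    0.1   164.82] F [-0.29  0.69 -2.12] open 0.015314495589473773
total tool rotvec [-0.19  0.1  -0.48] world d mm [  3.83   1.91 -37.16]
0 [-0.05, 0.02, -0.12] [-0.8, 0.7, 9.3]
1 [-0.05, 0.02, -0.12] [-0.8, 0.7, 9.3]
2 [-0.05, 0.02, -0.12] [-0.8, 0.7, 9.3]
3 [-0.05, 0.02, -0.12] [-0.8, 0.7, 9.3]
```

View pics/a13.png

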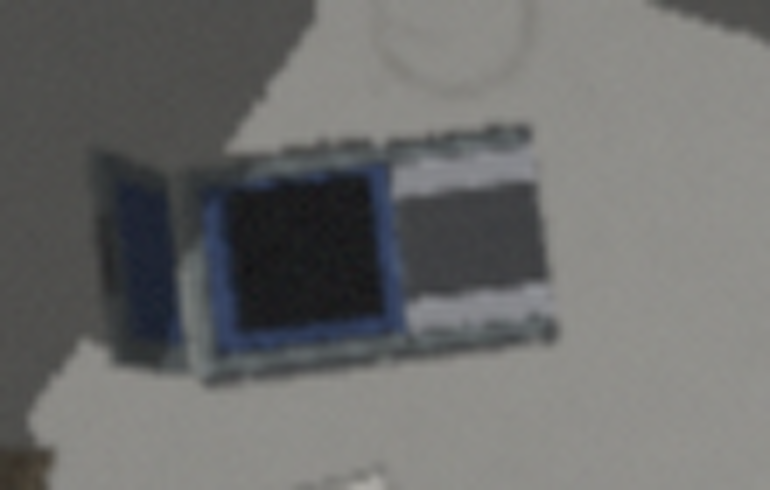

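The tile lies black side up, wholly inside the blue felt (tile at crop (232–383, 175–330), felt margins on all sides). Now I lower the lifter to its mat.

>>> send_rows(turn=[[-0.1,0,-0.2],[-0.1,0,-0.2],[0,0,0],[0,0,0],[0,0,0]], translation=[[-1,0.7,9],[-1,0.7,9],[-1,0.5,9],[0,0,4],[0,0,0]], claw=[-1,-1,-1,-1,-1])

```text
time_s: 10.28
tool_pos: [0.5379, -0.3537, 0.0675]
ee_rot: [179.8, 0.1, 165.8]
contact_force: [0.2, 0.4, -1.9]
opening: 0.0152
```

```bash
python3 - <<'E'
from tip import *
plan([.537,-.359,.064],[180,0,165.3],1)
E
```

```text
t 10.2833 pos [ 537.9  -353.67   67.5 ] rot [179.85   0.1  165.76] F [ 0.25  0.45 -1.94] open 0.015177930173114416
total tool rotvec [0.15 0.1  0.46] world d mm [-0.9  -5.33 -3.5 ]
0 [0.15, 0.1, 0.46] [-0.4, -5.4, 3.5]
```

>>> send_rows(turn=[[0.1,0.1,0],[0,0,0],[0,0,0],[0,0,0]], translation=[[0,0,2],[0,0,1.5],[0,0,1],[0,0,0]], claw=[-1,-1,-1,-1])

```text
time_s: 10.62
tool_pos: [0.5384, -0.3528, 0.0633]
ee_rot: [-180.0, -0.0, 165.9]
contact_force: [-0.4, 0.1, -1.4]
opening: 0.0152
```

```bash
python3 - <<'E'
from tip import *
plan([.537,-.359,.064],[180,0,165.3],1)
E
```

```text
t 10.6167 pos [ 538.37 -352.78   63.25] rot [-180.     -0.01  165.89] F [-0.4   0.08 -1.36] open 0.015243729276393366
total tool rotvec [-0.   -0.01  0.59] world d mm [-1.37 -6.22  0.75]
0 [-0.0, -0.01, 0.59] [-0.2, -6.4, -0.7]
```

>>> send_rows(turn=[[0,0,0],[0,0,0]], translation=[[0,0,1],[0,0,0.5]], claw=[-1,-1])

```text
time_s: 10.78
tool_pos: [0.5389, -0.353, 0.0629]
ee_rot: [-180.0, 0.1, 165.9]
contact_force: [-1.4, 1.2, 2.2]
opening: 0.0147
```

```bash
python3 - <<'E'
from tip import *
plan([.537,-.359,.064],[180,0,165.3],1)
E
```

```text
t 10.7833 pos [ 538.86 -353.     62.88] rot [-179.97    0.09  165.91] F [-1.37  1.18  2.21] open 0.014702109318522444
total tool rotvec [-0.03  0.09  0.61] world d mm [-1.86 -6.    1.12]
0 [-0.03, 0.09, 0.61] [0.3, -6.3, -1.1]
```

>>> send_rows(turn=[[0,0,0],[0,0,0],[0,0,0],[0,0,0],[0,0,0]], translation=[[0,0,0],[0,0,0],[0,0,0],[0,0,0],[0,0,0]], claw=[1,1,1,1,1])

```text
time_s: 11.2
tool_pos: [0.5399, -0.354, 0.0642]
ee_rot: [-179.9, 0.3, 165.9]
contact_force: [0.7, -0.1, 0.7]
opening: 0.0748
```

>>> send_rows(turn=[[0,0,0],[0,0,0],[0,0,0],[0,0,0],[0,0,0]], translation=[[0,0,0],[0,0,-5],[0,0,-15],[0,0,-25],[0,0,-30]], claw=[1,1,1,1,1])

```text
time_s: 11.62
tool_pos: [0.5357, -0.3517, 0.1342]
ee_rot: [179.9, -0.6, 165.8]
contact_force: [0.4, 0.5, 0.6]
opening: 0.0855
```

```bash
python3 - <<'E'
from tip import *
plan([.537,-.359,.15],[180,0,165.3],1)
s=snap('side','side13.png')
cv2.imwrite('pics/b13.png',cv2.resize(s[80:180,230:330],None,fx=6,fy=6,interpolation=cv2.INTER_CUBIC)[:,:,::-1])
cv2.imwrite('pics/b14.png',cv2.resize(s[180:270,220:320],None,fx=7,fy=6.6,interpolation=cv2.INTER_CUBIC)[:,:,::-1])
E
```

```text
t 11.6167 pos [ 535.7  -351.72  134.16] rot [179.87  -0.55 165.84] F [0.38 0.5  0.55] open 0.08548422989870798
total tool rotvec [ 0.12 -0.55  0.54] world d mm [ 1.3  -7.28 15.84]
0 [0.12, -0.55, 0.54] [-2.9, -6.7, -15.9]
```

View pics/b13.png

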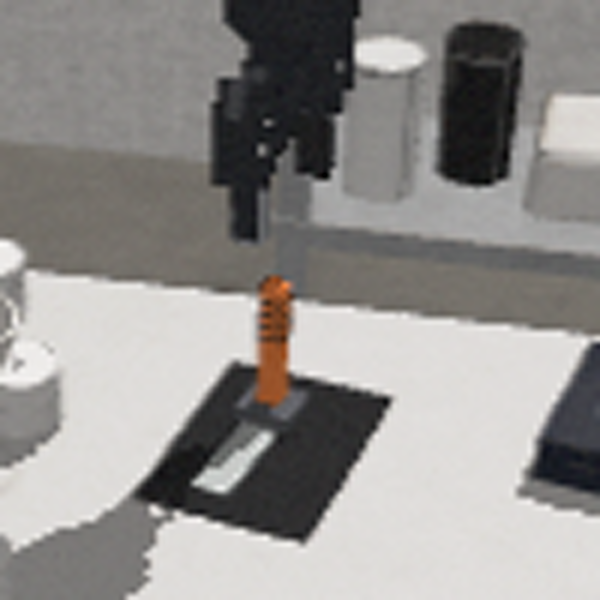

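View pics/b14.png

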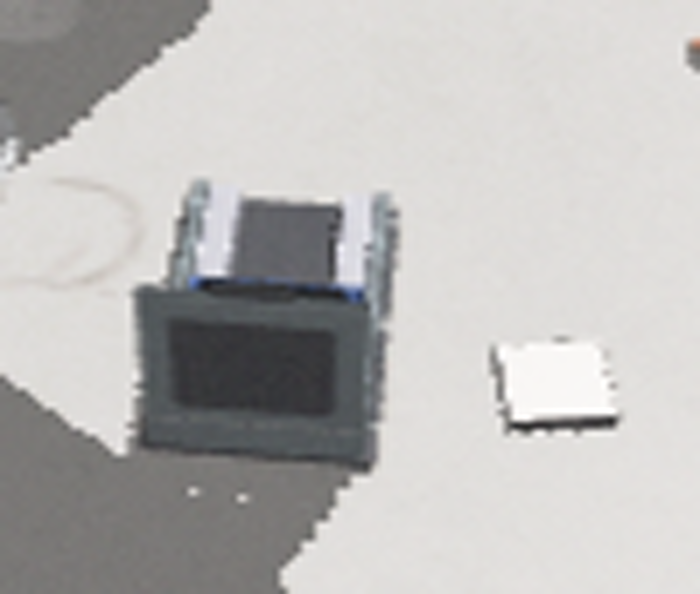

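```bash
python3 - <<'E'
from tip import *
print(ctrl.get_state()['joint_positions'])
plan([.4949,.1855,.18],[180,0,96],16)
E
```

```text
[-19.39  27.26  11.8    0.13 -74.43 -84.75]
t 11.6667 pos [ 538.57 -354.08  142.44] rot [-179.87    0.1   165.89] F [ 1.77 -1.87  6.54] open 0.08547546760651142
total tool rotvec [-0.06  0.17 69.89] world d mm [-43.67 539.58  37.56]
0 [-0.0, 0.01, 4.37] [10.9, 32.0, -2.4]
1 [-0.0, 0.01, 4.37] [13.3, 31.1, -2.4]
2 [-0.0, 0.01, 4.37] [15.6, 30.0, -2.4]
3 [-0.0, 0.01, 4.37] [17.8, 28.7, -2.4]
4 [-0.0, 0.01, 4.37] [20.0, 27.3, -2.4]
5 [-0.0, 0.01, 4.37] [22.0, 25.7, -2.4]
6 [-0.0, 0.01, 4.37] [23.9, 23.9, -2.4]
7 [-0.0, 0.01, 4.37] [25.7, 22.1, -2.4]
8 [-0.0, 0.01, 4.37] [27.3, 20.0, -2.4]
9 [-0.0, 0.01, 4.37] [28.7, 17.9, -2.4]
10 [-0.0, 0.01, 4.37] [30.0, 15.7, -2.4]
11 [-0.0, 0.01, 4.37] [31.1, 13.3, -2.4]
12 [-0.0, 0.01, 4.37] [32.0, 10.9, -2.4]
13 [-0.0, 0.01, 4.37] [32.8, 8.5, -2.4]
14 [-0.0, 0.01, 4.37] [33.3, 5.9, -2.4]
15 [-0.0, 0.01, 4.37] [33.7, 3.4, -2.4]
```

```bash
python3 - <<'E'
from tip import *
plan([.4949,.1855,.18],[180,0,276],18)
E
```

```text
t 11.6667 pos [ 538.57 -354.08  142.44] rot [-179.87    0.1   165.89] F [ 1.77 -1.87  6.54] open 0.08547546760651142
total tool rotvec [  -0.18   -0.06 -110.11] world d mm [-43.67 539.58  37.56]
0 [-0.01, -0.0, -6.12] [9.7, 28.5, -2.2]
1 [-0.01, -0.0, -6.12] [6.6, 29.3, -2.2]
2 [-0.01, -0.0, -6.12] [3.4, 29.9, -2.2]
3 [-0.01, -0.0, -6.12] [0.2, 30.1, -2.2]
4 [-0.01, -0.0, -6.12] [-3.0, 29.9, -2.1]
5 [-0.01, -0.0, -6.12] [-6.2, 29.4, -2.1]
6 [-0.01, -0.0, -6.12] [-9.3, 28.6, -2.1]
7 [-0.01, -0.0, -6.12] [-12.3, 27.5, -2.1]
8 [-0.01, -0.0, -6.12] [-15.1, 26.0, -2.1]
9 [-0.01, -0.0, -6.12] [-17.8, 24.2, -2.1]
10 [-0.01, -0.0, -6.12] [-20.3, 22.2, -2.1]
11 [-0.01, -0.0, -6.12] [-22.5, 19.9, -2.1]
12 [-0.01, -0.0, -6.12] [-24.5, 17.4, -2.1]
13 [-0.01, -0.0, -6.12] [-26.2, 14.7, -2.1]
14 [-0.01, -0.0, -6.12] [-27.7, 11.8, -2.1]
15 [-0.01, -0.0, -6.12] [-28.8, 8.8, -2.1]
16 [-0.01, -0.0, -6.12] [-29.5, 5.7, -2.1]
17 [-0.01, -0.0, -6.12] [-30.0, 2.5, -2.1]
```

>>> send_rows(turn=[[0,0,0],[0,0,-6.1],[0,0,-6.1],[0,0,-6.1],[0,0,-6.1]], translation=[[0,0,-25],[9.5,28.5,-12],[6.5,29,-5],[3.5,30,0],[0,30,0]], claw=[1,1,-1,-1,-1])

```text
time_s: 12.08
tool_pos: [0.5304, -0.237, 0.1908]
ee_rot: [-179.5, 0.5, -169.3]
contact_force: [0.8, 0.4, 0.1]
opening: 0.0517
```

>>> send_rows(turn=[[0,0,-6.1],[0,0,-6.1],[0,0,-6.1],[0,0,-6.1],[0,0,-6.1]], translation=[[-3,30,0],[-6,29.5,0],[-9,28.5,0],[-12,27.5,0],[-15,26,0]], claw=[-1,-1,-1,-1,-1])

```text
time_s: 12.5
tool_pos: [0.5144, -0.0813, 0.1927]
ee_rot: [-179.0, 0.4, -137.3]
contact_force: [0.4, 0.6, -0.4]
opening: -0.0001
```

```bash
python3 - <<'E'
from tip import *
print(ctrl.get_state()['joint_positions'])
plan([.4949,.1855,.18],[180,0,276],9)
E
```

```text
[  8.71  11.45  -3.8    0.64 -73.86 -56.15]
t 12.5 pos [514.38 -81.31 192.71] rot [-179.      0.39 -137.27] F [ 0.44  0.58 -0.36] open -9.580684050677526e-05
total tool rotvec [ -1.11  -0.11 -53.27] world d mm [-19.48 266.81 -12.71]
0 [-0.12, -0.01, -5.92] [-18.5, 23.3, 1.1]
1 [-0.12, -0.01, -5.92] [-20.8, 21.2, 1.2]
2 [-0.12, -0.01, -5.92] [-22.9, 19.0, 1.2]
3 [-0.12, -0.01, -5.92] [-24.7, 16.5, 1.3]
4 [-0.12, -0.01, -5.92] [-26.3, 13.9, 1.3]
5 [-0.12, -0.01, -5.92] [-27.6, 11.1, 1.3]
6 [-0.12, -0.01, -5.92] [-28.6, 8.2, 1.4]
7 [-0.12, -0.01, -5.92] [-29.3, 5.2, 1.4]
8 [-0.12, -0.01, -5.92] [-29.6, 2.1, 1.4]
```

>>> send_rows(turn=[[-0.1,0,-5.9],[-0.1,0,-5.9],[-0.1,0,-5.9],[-0.1,0,-5.9],[-0.1,0,-5.9]], translation=[[-18.5,23.5,0],[-21,21,0],[-23,19,0],[-24.5,16.5,0],[-26.5,14,0]], claw=[-1,-1,-1,-1,-1])

```text
time_s: 12.92
tool_pos: [0.5004, 0.0744, 0.1948]
ee_rot: [-179.1, 0.1, -106.2]
contact_force: [-0.2, -0.1, -0.5]
opening: -0.0
```

```bash
python3 - <<'E'
from tip import *
plan([.4949,.1855,.18],[180,0,276],5)
E
```

```text
t 12.9167 pos [500.43  74.41 194.85] rot [-179.13    0.12 -106.2 ] F [-0.17 -0.1  -0.52] open -3.9267838399156945e-05
total tool rotvec [ -0.89  -0.05 -22.2 ] world d mm [ -5.53 111.09 -14.85]
0 [-0.18, -0.01, -4.44] [-21.0, 7.3, 2.9]
1 [-0.18, -0.01, -4.44] [-21.5, 5.6, 2.9]
2 [-0.18, -0.01, -4.44] [-21.9, 4.0, 2.9]
3 [-0.18, -0.01, -4.44] [-22.1, 2.2, 3.0]
4 [-0.18, -0.01, -4.44] [-22.2, 0.5, 3.0]
```

>>> send_rows(turn=[[-0.3,0,-4.4],[-0.2,0,-4.4],[-0.2,0,-4.4],[-0.2,0,-4],[0,0,-2]], translation=[[-21,7.5,0],[-21.5,5.5,0],[-22,4,0],[-20,2,0],[-8,0.5,0]], claw=[-1,-1,-1,-1,-1])

```text
time_s: 13.33
tool_pos: [0.4934, 0.178, 0.1975]
ee_rot: [-179.8, 0.2, -85.5]
contact_force: [-0.1, -0.0, 0.4]
opening: -0.0
```

```bash
python3 - <<'E'
from tip import *
plan([.4949,.1855,.09],[180,0,276],7)
s=snap('side','side14.png');t=snap('top','top14.png')
cv2.imwrite('pics/b15.png',cv2.resize(s[100:290,180:380],None,fx=3,fy=3,interpolation=cv2.INTER_CUBIC)[:,:,::-1])
cv2.imwrite('pics/a15.png',cv2.resize(t[130:260,130:290],None,fx=4,fy=4,interpolation=cv2.INTER_CUBIC)[:,:,::-1])
E
```

```text
t 13.3333 pos [493.37 178.03 197.49] rot [-179.77    0.16  -85.5 ] F [-0.11 -0.02  0.42] open -4.756655413146336e-05
total tool rotvec [-0.23  0.16 -1.5 ] world d mm [   1.53    7.47 -107.49]
0 [-0.03, 0.02, -0.21] [-1.0, -0.2, 15.4]
1 [-0.03, 0.02, -0.21] [-1.0, -0.3, 15.4]
2 [-0.03, 0.02, -0.21] [-1.0, -0.3, 15.4]
3 [-0.03, 0.02, -0.21] [-1.0, -0.3, 15.4]
4 [-0.03, 0.02, -0.21] [-1.0, -0.3, 15.4]
5 [-0.03, 0.02, -0.21] [-1.0, -0.3, 15.4]
6 [-0.03, 0.02, -0.21] [-1.0, -0.3, 15.4]
```

View pics/b15.png

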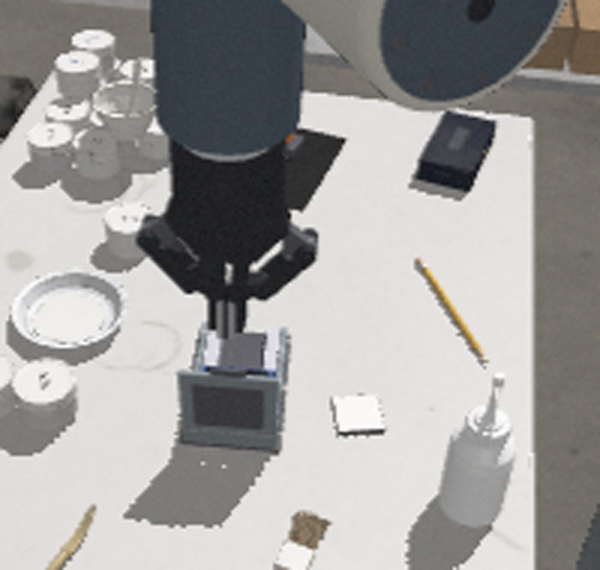

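View pics/a15.png

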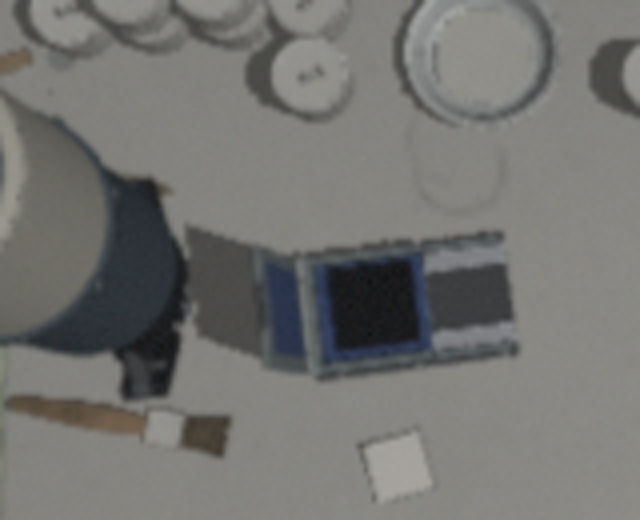

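>>> send_rows(turn=[[0,0,-0.5],[0,0,-0.5],[0,0,-0.4],[0,0,0],[0,0,0]], translation=[[-3,0,20],[-3,0,25],[-1,0,25],[0,0,22],[0,0,8]], claw=[-1,-1,-1,-1,-1])

```text
time_s: 13.85
tool_pos: [0.4967, 0.182, 0.0991]
ee_rot: [-179.2, 0.3, -84.7]
contact_force: [-0.8, -0.7, -0.7]
opening: 0.0001
```

```bash
cat > cv.py <<'E'
from tip import *
def cv():
    s=ctrl.get_state();p=np.array(s['tool_pos']);a=.1045;d=p-[.5105,.0363,0]
    print('t',s['time_s'],'TCP case mm',1e3*(np.cos(a)*d[0]+np.sin(a)*d[1]),1e3*(-np.sin(a)*d[0]+np.cos(a)*d[1]),1e3*d[2],'rot',s['ee_rot'],'F',s['contact_force'])
E
python3 - <<'E'
from cv import *
cv()
E
```

```text
t 13.85 TCP case mm 1.435649888221386 146.32904140828123 99.14252047858368 rot [-179.16    0.33  -84.72] F [-0.83 -0.75 -0.66]
```

>>> send_rows(turn=[[-0.4,0,0],[-0.4,0,0],[0,0,0],[0,0,0]], translation=[[2,0,6],[6,0,3],[7,0,0],[7,0,0]], claw=[-1,-1,-1,-1])

```text
time_s: 14.18
tool_pos: [0.4994, 0.1569, 0.0902]
ee_rot: [180.0, 0.2, -84.9]
contact_force: [0.0, -0.5, -0.5]
opening: 0.0001
```

```bash
python3 - <<'E'
from cv import *
cv()
E
```

```text
t 14.1833 TCP case mm 1.5572396300931515 121.09688654686495 90.18804311544385 rot [179.95   0.25 -84.88] F [ 0.04 -0.54 -0.48]
```

>>> send_rows(turn=[[0,0,0],[0,0,0],[0,0,0]], translation=[[5,0,0],[5,0,0],[5,0,0]], claw=[-1,-1,-1])

```text
time_s: 14.43
tool_pos: [0.5015, 0.1407, 0.0923]
ee_rot: [-179.9, 0.5, -85.0]
contact_force: [-1.5, 2.6, -1.6]
opening: -0.0002
```

```bash
python3 - <<'E'
from cv import *
cv()
s=snap('side','side15.png')
cv2.imwrite('pics/b16.png',cv2.resize(s[140:270,200:330],None,fx=4.5,fy=4.5,interpolation=cv2.INTER_CUBIC)[:,:,::-1])
E
```

```text
t 14.4333 TCP case mm 1.9764201781836774 104.76033204412667 92.30094672018176 rot [-179.89    0.46  -85.01] F [-1.47  2.63 -1.58]
```

View pics/b16.png

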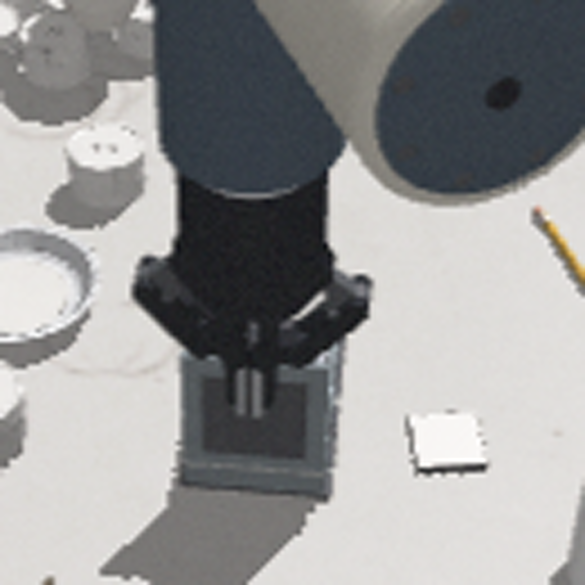

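>>> send_rows(turn=[[0,0,0],[0,0.3,0],[0,0,0],[0,0,0],[0,0,0]], translation=[[5,0,2],[5,0,2],[5,0,2],[5,0,2],[5,0,2]], claw=[-1,-1,-1,-1,-1])

```text
time_s: 14.9
tool_pos: [0.5066, 0.1141, 0.0845]
ee_rot: [-179.5, 0.2, -84.9]
contact_force: [-0.6, 1.9, 2.0]
opening: -0.0001
```

```bash
python3 - <<'E'
from cv import *
cv()
E
```

```text
t 14.9 TCP case mm 4.248240593184587 77.77896544647204 84.53992427860626 rot [-179.47    0.19  -84.91] F [-0.57  1.92  1.96]
```

>>> send_rows(turn=[[-0.2,0,0],[-0.2,0,0],[0,0,0],[0,0,0],[0,0,0]], translation=[[4.5,0.5,2],[4.5,0.5,2.5],[4.5,0.5,3],[4,0,3],[3.5,0,3.5]], claw=[-1,-1,-1,-1,-1])

```text
time_s: 15.32
tool_pos: [0.5083, 0.0904, 0.0691]
ee_rot: [-179.8, 0.2, -84.9]
contact_force: [0.2, 1.4, 0.9]
opening: 0.0001
```

```bash
python3 - <<'E'
from cv import *
cv()
s=snap('side','side16.png')
cv2.imwrite('pics/b17.png',cv2.resize(s[140:270,200:330],None,fx=4.5,fy=4.5,interpolation=cv2.INTER_CUBIC)[:,:,::-1])
E
```

```text
t 15.3167 TCP case mm 3.418721083638951 54.010139863992066 69.05075901667828 rot [-179.8     0.17  -84.91] F [0.24 1.39 0.88]
```

View pics/b17.png

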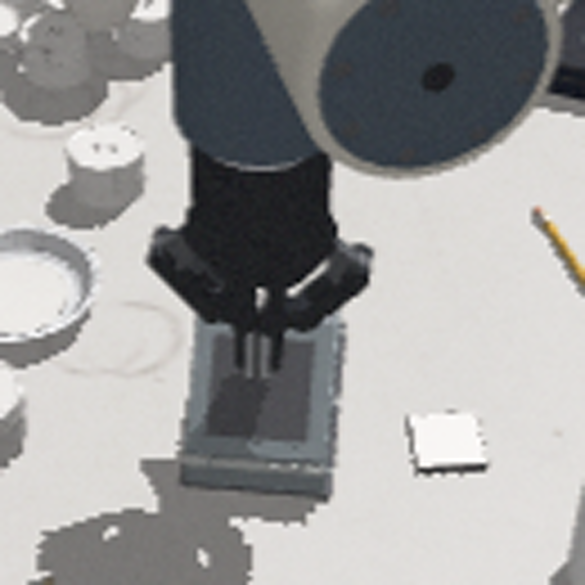

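>>> send_rows(turn=[[0,0,0],[0,0,0],[0,0,0],[0,0,0],[0,0,0]], translation=[[2.5,0,3],[2.5,0,3.5],[2,0,3.5],[2,0,4],[2,0,4]], claw=[-1,-1,-1,-1,-1])

```text
time_s: 15.78
tool_pos: [0.5081, 0.077, 0.0481]
ee_rot: [-180.0, 0.1, -84.9]
contact_force: [0.1, 0.8, 0.2]
opening: 0.0002
```

```bash
python3 - <<'E'
from cv import *
cv()
E
```

```text
t 15.7833 TCP case mm 1.8705529094591773 40.76813540004607 48.1414583921097 rot [-179.98    0.07  -84.94] F [0.1  0.75 0.24]
```

>>> send_rows(turn=[[0,0,0],[0,0,0],[0,0,0],[0,0,0]], translation=[[1,0,3],[1,0,3],[0.5,0,3],[0,0,2.5]], claw=[-1,-1,-1,-1])

```text
time_s: 16.12
tool_pos: [0.5074, 0.0736, 0.0345]
ee_rot: [179.9, 0.0, -85.0]
contact_force: [0.1, -0.0, 1.9]
opening: 0.0001
```

```bash
python3 - <<'E'
from cv import *
cv()
E
```

```text
t 16.1167 TCP case mm 0.8491880271390205 37.36776304343638 34.48786307221427 rot [179.89   0.03 -84.96] F [ 0.11 -0.    1.87]
```

>>> send_rows(turn=[[0,0,0],[0,0,0],[0,0,0]], translation=[[0,0,2],[0,0,1.5],[0,0,1.5]], claw=[-1,-1,-1])

```text
time_s: 16.37
tool_pos: [0.5074, 0.0735, 0.032]
ee_rot: [179.9, -0.0, -84.9]
contact_force: [-7.4, 0.7, 16.3]
opening: -0.0001
```

```bash
python3 - <<'E'
from cv import *
cv()
s=snap('side','side17.png')
cv2.imwrite('pics/b18.png',cv2.resize(s[140:270,200:330],None,fx=4.5,fy=4.5,interpolation=cv2.INTER_CUBIC)[:,:,::-1])
E
```

```text
t 16.3667 TCP case mm 0.7999028553924933 37.27420468751042 31.96782864891426 rot [179.9   -0.04 -84.87] F [-7.39  0.69 16.3 ]
```

View pics/b18.png

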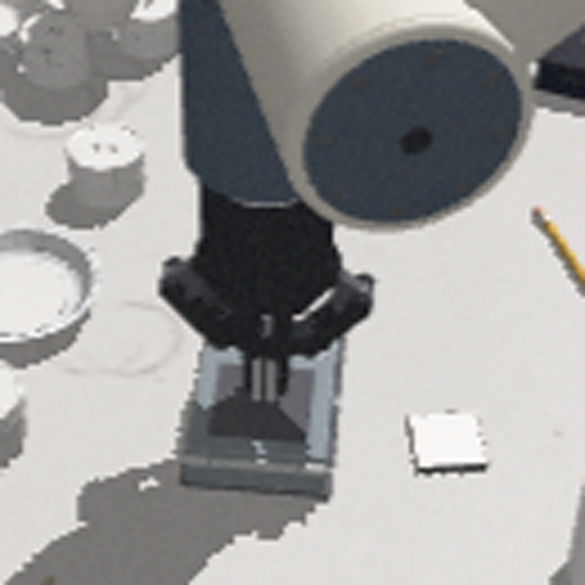

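>>> send_rows(turn=[[0,0,0],[0,0,0],[0,0,0],[0,0,0],[0,0,0]], translation=[[0,0,0],[0,0,-8],[0,0,-25],[0,0,-35],[0,0,-35]], claw=[-1,-1,-1,-1,-1])

```text
time_s: 16.83
tool_pos: [0.5019, 0.0721, 0.1323]
ee_rot: [179.0, -0.3, -84.9]
contact_force: [0.9, -0.6, 0.9]
opening: -0.0001
```

>>> send_rows(turn=[[0,0,0],[0,0,0],[0,0,0],[0,0,0],[0,0,0]], translation=[[-10,30,-20],[-10,35,-10],[-10,35,0],[-10,35,0],[-5,25,0]], claw=[-1,-1,-1,-1,-1])

```text
time_s: 17.25
tool_pos: [0.3426, 0.1046, 0.1743]
ee_rot: [179.9, -0.0, -85.2]
contact_force: [-0.5, 0.5, 0.1]
opening: 0.0005
```

```bash
python3 - <<'E'
from cv import *
cv()
s=snap('side','side18.png');t=snap('top','top18.png')
cv2.imwrite('pics/b19.png',cv2.resize(s[100:290,180:380],None,fx=3,fy=3,interpolation=cv2.INTER_CUBIC)[:,:,::-1])
cv2.imwrite('pics/b20.png',cv2.resize(s[190:260,220:300],None,fx=8,fy=8,interpolation=cv2.INTER_CUBIC)[:,:,::-1])
E
```

```text
t 17.25 TCP case mm -159.8427658300217 85.47082231404389 174.29100523463492 rot [179.94  -0.01 -85.16] F [-0.54  0.45  0.08]
```

View pics/b19.png

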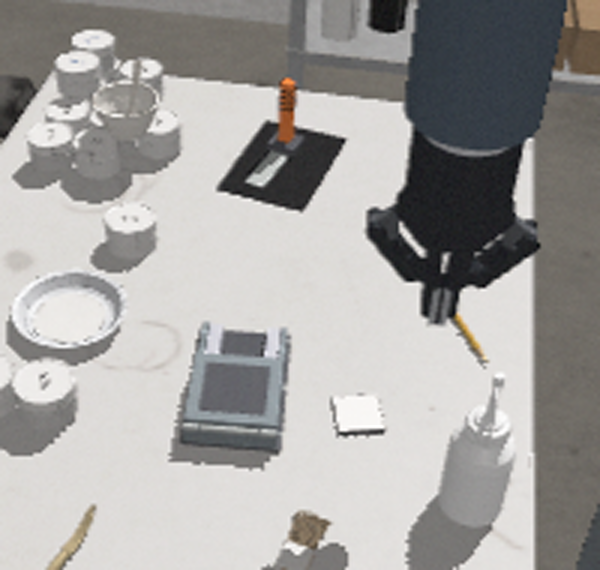

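View pics/b20.png

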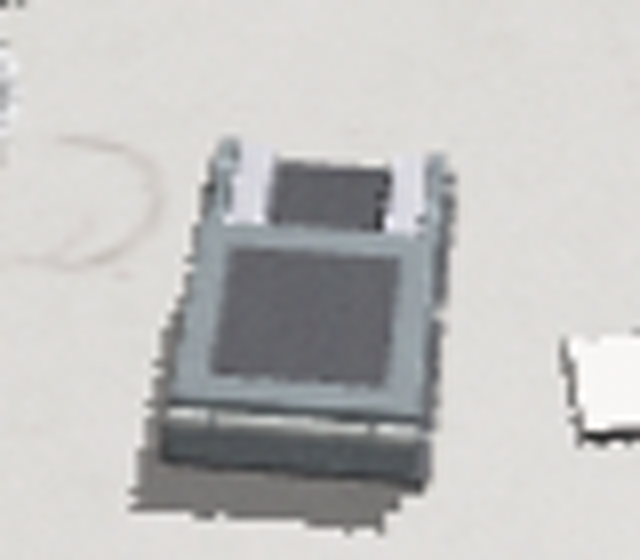

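View pics/top18.png

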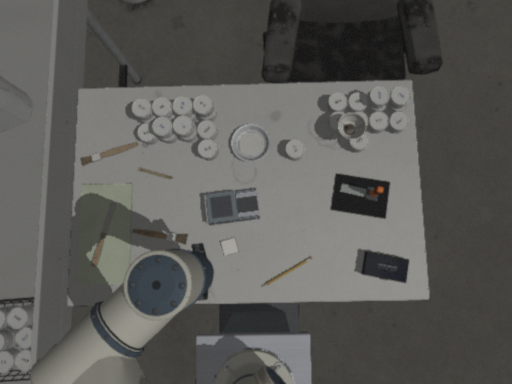

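```bash
python3 - <<'E'
from h import *
np.set_printoptions(precision=1,suppress=True)
c=np.array([.5105,.0363,0]);a=.1045
Rz=np.array([[np.cos(a),-np.sin(a),0],[np.sin(a),np.cos(a),0],[0,0,1]])
for ph in (0,.06,.12):
    for x in (.042,-.042):
        d=np.array([0,-np.cos(ph),np.sin(ph)]);n=np.array([0,np.sin(ph),np.cos(ph)])
        P=np.array([x,.0885,.026])
        print(ph,x,'free',(proj('side',c+Rz@(P+.088*d+.006*n))[0]-[220,190]+.5)*8,'hinge',(proj('side',c+Rz@(P+.006*n))[0]-[220,190]+.5)*8)
m=np.array([.533,-.32]);print('handle top',ray('top',(380,190),.098))
E
```

```text
0 0.042 free [210.5 211.9] hinge [174.7 399.3]
0 -0.042 free [446.4 231. ] hinge [427.4 421.3]
0.06 0.042 free [210.  202.4] hinge [174.5 400.2]
0.06 -0.042 free [446.8 221.5] hinge [427.3 422.2]
0.12 0.042 free [209.4 193.5] hinge [174.4 401.1]
0.12 -0.042 free [447.2 212.7] hinge [427.3 423.1]
handle top [ 0.5 -0.4  0.1]
```

```bash
python3 -c "
from plant import ctrl,ticket
s=ctrl.get_state();print(s['time_s'],s['joint_vel'],s['contact_force'])
print(ticket.job_done())"
```

```text
17.35 [-2.65132735  4.29777411  3.55293165  1.25811151  1.31073651  3.47970505] [0.82516442 0.23289074 0.49585648]
the job is handed in; nothing more can be done
None
```

I handed the job in at 17.35 s of the 61 s allowed. The hand-in reports no verdict, so what follows rests on my own images and readings.

- **Tile:** I slid the lifter's blade about 17 mm under the tile's free edge and tipped it over the riser. It landed a few mm short, so I pushed it in by its -y edge. In the top view before closing, it lay black side up, wholly on the blue felt. I put its centre at about 38–40 mm past the riser, against the allowed 28–56 mm.
- **Lifter:** It stands upright and released on its mat. The release point puts its handle about 35 mm from the mat's centre, within the 60 mm limit.
- **Cover:** I pushed it down at about 1 rad/s or less. It ended against its stop, with the fingertips at 32 mm (the shut height) and about 16 N on the tool. In the last side view its free edge sits about 10 pixels (in the 8× enlarged crop, about 1 real pixel) lower than I predicted for fully shut. I put that down to a fit error of a few mm, not to the cover standing open.
- **Other things:** The dish, tin, brush and grooving tool look unmoved in the last top view, though I did not measure them.

Three things I did not measure: the tile once the cover hid it, the cover's exact angle, and whether the arm had fully stopped. Joint speeds were still 1–4 degrees/s in the last reading. The arm was clear of everything.

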